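# Build a timber spraying stand and set the heat sink on it

## Task

Build a stand for spraying on the drilled steel bar: lay the two thin timber strips flat and square across the bar, each centred on the bar's width and one half-way between the bar's middle and each of its ends; then lay the thick timber on top of the strips, along and centred over the bar; last, set the black heat sink, fins down, crosswise on the middle of the thick timber. Leave the little jar and the shallow round tin standing beside the work where they are.

Things in the scene. Friction and masses are not known exactly. Their poses are not given: they have to be found in the camera images.
- bar_top (a point): Drilled flat steel bar, dark, fixed lying on the table: 70 (x) x 290 (y) x 8 mm thick. The point is the centre of its upper face; its y axis runs along the bar, its x axis across it, z up. The two strip places are on its centre line 72.5 mm either way from this point along y.
- strip_a_mid (a point): Thin timber strip, brown planed wood, 40 (x) x 170 (y) x 20 mm (z), 0.07 kg, loose, lying flat. The point is its centre, 10 mm up; y runs along it. Identical to the other strip: either may go at either end of the bar.
- strip_b_mid (a point): The other thin timber strip, identical: 40 (x) x 170 (y) x 20 mm (z), loose, lying flat. The point is its centre, 10 mm up; y runs along it.
- thick_timber_mid (a point): Thick light-brown timber, 66 (x) x 215 (y) x 42 mm (z), about 0.3 kg, loose, lying flat. The point is its centre, 21 mm up; y runs along it.
- heat_sink_mid (a point): Black finned heat sink, 64 (x) x 120 (y) x 56 mm (z), about 0.5 kg, loose, standing on its fins with its 8 mm thick flat plate on top; the fins are thin upright sheets 48 mm high that run along x, across its whole width. The point is its centre, 28 mm up; y runs along its length, z up.
- jar: Small closed white-grey jar, 60 mm across, 89 mm high, loose, standing; a bystander to leave alone. Origin at the centre of its underside.
- tin: Shallow open round tin, 61 mm across, 16 mm high, loose; a bystander to leave alone. Origin at the centre of its underside.
Mind the look-alikes: they are no part of the job. Leave any blue look-alike of the part that bears strip_b_mid alone.

How it is judged:
On the way, in this order (a step that is already met when the one before it is completed fails the run):
1. both thin strips lie across the bar in their places, released (((x of strip_a_mid in the frame of bar_top between -0.015 and 0.015 m and y of strip_a_mid in the frame of bar_top between 0.0575 and 0.0875 m and z of strip_a_mid in the frame of bar_top between 0.006 and 0.014 m and angle between the y axis of each of strip_a_mid, strip_b_mid and the x axis of bar_top, either way round below 0.17 rad and angle between each of strip_a_mid, strip_b_mid's own z axis and vertical below 0.06 rad and x of strip_b_mid in the frame of bar_top between -0.015 and 0.015 m and y of strip_b_mid in the frame of bar_top between -0.0875 and -0.0575 m and z of strip_b_mid in the frame of bar_top between 0.006 and 0.014 m) or (x of strip_a_mid in the frame of bar_top between -0.015 and 0.015 m and y of strip_a_mid in the frame of bar_top between -0.0875 and -0.0575 m and z of strip_a_mid in the frame of bar_top between 0.006 and 0.014 m and angle between the y axis of each of strip_a_mid, strip_b_mid and the x axis of bar_top, either way round below 0.17 rad and angle between each of strip_a_mid, strip_b_mid's own z axis and vertical below 0.06 rad and x of strip_b_mid in the frame of bar_top between -0.015 and 0.015 m and y of strip_b_mid in the frame of bar_top between 0.0575 and 0.0875 m and z of strip_b_mid in the frame of bar_top between 0.006 and 0.014 m)) and contact force between each of strip_a, strip_b and the fingers below 0.1 N), for 0.2 s.
2. the thick timber lies along the bar on both strips, released (((x of strip_a_mid in the frame of bar_top between -0.015 and 0.015 m and y of strip_a_mid in the frame of bar_top between 0.0575 and 0.0875 m and z of strip_a_mid in the frame of bar_top between 0.006 and 0.014 m and angle between the y axis of each of strip_a_mid, strip_b_mid and the x axis of bar_top, either way round below 0.17 rad and angle between each of strip_a_mid, strip_b_mid's own z axis and vertical below 0.06 rad and x of strip_b_mid in the frame of bar_top between -0.015 and 0.015 m and y of strip_b_mid in the frame of bar_top between -0.0875 and -0.0575 m and z of strip_b_mid in the frame of bar_top between 0.006 and 0.014 m) or (x of strip_a_mid in the frame of bar_top between -0.015 and 0.015 m and y of strip_a_mid in the frame of bar_top between -0.0875 and -0.0575 m and z of strip_a_mid in the frame of bar_top between 0.006 and 0.014 m and angle between the y axis of each of strip_a_mid, strip_b_mid and the x axis of bar_top, either way round below 0.17 rad and angle between each of strip_a_mid, strip_b_mid's own z axis and vertical below 0.06 rad and x of strip_b_mid in the frame of bar_top between -0.015 and 0.015 m and y of strip_b_mid in the frame of bar_top between 0.0575 and 0.0875 m and z of strip_b_mid in the frame of bar_top between 0.006 and 0.014 m)) and x of thick_timber_mid in the frame of bar_top between -0.015 and 0.015 m and y of thick_timber_mid in the frame of bar_top between -0.015 and 0.015 m and z of thick_timber_mid in the frame of bar_top between 0.037 and 0.045 m and angle between the y axis of thick_timber_mid and the y axis of bar_top, either way round below 0.17 rad and angle between thick_timber_mid's own z axis and vertical below 0.06 rad and contact force between thick_timber and the fingers below 0.1 N), for 0.2 s.
3. the heat sink stands crosswise on the thick timber (x of heat_sink_mid in the frame of thick_timber_mid between -0.015 and 0.015 m and y of heat_sink_mid in the frame of thick_timber_mid between -0.015 and 0.015 m and z of heat_sink_mid in the frame of thick_timber_mid between 0.045 and 0.053 m and angle between the y axis of heat_sink_mid and the x axis of thick_timber_mid, either way round below 0.17 rad and angle between heat_sink_mid's own z axis and vertical below 0.06 rad), for 0.2 s.
At the end, for the whole second after the job is handed in: Strips flat across the bar, 72.5 mm either side of its middle; thick timber flat on both, along and centred over the bar; heat sink upright on its fins, crosswise, centred on the thick timber. Each within 15 mm both ways and 10 degrees, all at rest (all of step 3 and ((x of strip_a_mid in the frame of bar_top between -0.015 and 0.015 m and y of strip_a_mid in the frame of bar_top between 0.0575 and 0.0875 m and z of strip_a_mid in the frame of bar_top between 0.006 and 0.014 m and angle between the y axis of each of strip_a_mid, strip_b_mid and the x axis of bar_top, either way round below 0.17 rad and angle between each of strip_a_mid, strip_b_mid's own z axis and vertical below 0.06 rad and x of strip_b_mid in the frame of bar_top between -0.015 and 0.015 m and y of strip_b_mid in the frame of bar_top between -0.0875 and -0.0575 m and z of strip_b_mid in the frame of bar_top between 0.006 and 0.014 m) or (x of strip_a_mid in the frame of bar_top between -0.015 and 0.015 m and y of strip_a_mid in the frame of bar_top between -0.0875 and -0.0575 m and z of strip_a_mid in the frame of bar_top between 0.006 and 0.014 m and angle between the y axis of each of strip_a_mid, strip_b_mid and the x axis of bar_top, either way round below 0.17 rad and angle between each of strip_a_mid, strip_b_mid's own z axis and vertical below 0.06 rad and x of strip_b_mid in the frame of bar_top between -0.015 and 0.015 m and y of strip_b_mid in the frame of bar_top between 0.0575 and 0.0875 m and z of strip_b_mid in the frame of bar_top between 0.006 and 0.014 m)) and x of thick_timber_mid in the frame of bar_top between -0.015 and 0.015 m and y of thick_timber_mid in the frame of bar_top between -0.015 and 0.015 m and z of thick_timber_mid in the frame of bar_top between 0.037 and 0.045 m and angle between the y axis of thick_timber_mid and the y axis of bar_top, either way round below 0.17 rad and angle between thick_timber_mid's own z axis and vertical below 0.06 rad and linear speed of each of strip_a, strip_b, thick_timber, heat_sink below 0.01 m/s); the robot touches nothing.
It fails at once if the jar is moved more than 15 mm or tipped (distance of jar from where it was at the start of the episode above 0.015 m or angle between jar's own z axis and vertical above 0.3 rad).
It fails at once if the tin is moved more than 15 mm (distance of tin from where it was at the start of the episode above 0.015 m).
It also fails if it takes over 112 s, if anything falls off the work surface, if the arm or the gripper's body presses on something with over 40 N, if the wrist force passes 120 N, or if a joint passes its speed limit or range.

## Robot

A 6-joint arm with a two-finger parallel gripper is mounted at the origin on the work surface; the furniture and walls round the work are solid. World frame = base frame: x ahead of the robot, y to its left, z up, the work surface at z = 0. Lengths are in m, angles in rad, forces in N, time in s.
With the tool pointing down it reaches from about 0.35 to 0.975 m from the base axis. Payload 4.9 kg.
Tool frame: the origin (TCP) lies on the centre line of the jaws, within the pads' length; the fingertips stand 8 mm ahead of it and the grasp point (between the pads) lies 11 mm behind it; z points along the fingers, y is the direction in which the jaws open and shut (so a half turn about z gives the same grasp; the last joint's range is limited). The gripper opens to 85 mm and grips with 20 to 120 N. Pads are 22 mm wide; open, the fingers measure 114 mm over their backs; the gripper's body (76 mm by 85 mm) begins 54 mm behind the grasp point. The pads swing forward as they close: fully open they stand 13 mm farther back than shut.
Start: joints at [1.222, 0.053, 1.613, -0, 1.476, -0.119], TCP at [0.142, 0.609, 0.207] pointing down, gripper open.
Joint ranges: [-3.01, 3.01], [-1.01, 2.22], [0.06, 2.58], [-1.02, 4.17], [0.09, 2.62], [-3.14, 3.14]. Speed limits (rad/s): [2.57, 2.57, 3.14, 3.14, 3.14, 3.14].

## Interface

Orientations are given as a rotation vector (axis times angle).
In Python, from station import get_obs, get_image, calibration, finish_job gives the robot as it stands. The module is installed in compiled form; this text tells all that it offers.
- The arm moves only by the shell command python3 -m jog 'ROWS' [FORCE]. ROWS is JSON, a list of rows, each a list of 7 numbers: the shift along the tool's x, y, z in cm, then the turn, a rotation vector about the tool's x, y, z in rad, then the closure in counts, from 0 (fully open) to 255 (shut). In form: [[dx, dy, dz, ax, ay, az, jaw], ...]. A call has 1 to 8 rows; each row is the pose to reach, as a shift and turn from the pose measured when the call began, along the tool's axes at that moment; what a row does not reach only later rows make up. A row lasts 1/12 s, in which the tool goes at most 41.7 mm and 7.16 degrees, less where a joint would pass 70% of its speed; a pose out of reach is approached as far as the arm can. A call with a gripper value outside its range is refused whole. The fingers move at their own pace and stop on an object; FORCE is the grip in N (left out, the last holds). Time passes only in rows, so rows that repeat a pose let the fingers close. It gives the time, the measured TCP pose, the force and the opening at its end, in the units of the state.
- get_obs(): the state, without advancing time (a new reading comes with each control period).
- get_image(name): name is "scene" or "top"; returns the picture (384x512x3 uint8, red, green, blue); there is no depth.
- calibration(name): a dict with "vfov" (degrees; the focal length in pixels is half the picture's height over the tangent of half this angle, whatever the lens; pixels are square), "cx", "cy" (the principal point, pixels), "R" (3x3) and "t" (3): a world point X has camera coordinates R X + t. Camera axes: x right, y down, z forward; pixel columns grow to the right and rows downward; lengths in m; the calibration is good to about 2 mm. A picture is of the moment at which its call begins. calibration takes no time and is no camera call.
- finish_job(): hands the job in, once; it reports no verdict.
The state is a dict: "t": time; "q": joint angles; "dq": joint speeds; "effort": joint torques, N m; "tool_pos": TCP position; "tool_rot": TCP orientation; "contact_force": force on the tool from outside, world axes, zero at the start; "wrist_torque": the same for the moment, N m; "opening": finger opening in m.
Only numpy, scipy, OpenCV 4.12 (cv2) and the standard library are available. Lean on these libraries where they do the work, as an engineer would, in place of code of your own. Each camera call takes 0.05 s, during which the arm holds its last target. There are 200 camera calls.

## Working session

There is one attempt and no reset: what is moved stays moved. The work goes in short steps, Python scripts to look and compute and a shell command to move; the robot and the scene stay as the last step left them, time stands still between calls to the robot, and variables do not carry over. Pictures are saved under pics/ and viewed, about 12 in all and at most 16, crops included, and the job is handed in when it is done.

```bash
mkdir -p pics; python3 - <<'E'
from station import *
import cv2
for n in("top","scene"):
    cv2.imwrite(f"pics/{n}0.png",cv2.resize(get_image(n)[:,:,::-1],(800,600)))
    print(n,calibration(n))
o=get_obs();print({k:(v if isinstance(v,float) else [round(float(a),3) for a in v]) if hasattr(v,'__len__') else v for k,v in o.items()})
E
```

```text
top {'vfov': 57.595094671384736, 'cx': 249.79101224620703, 'cy': 196.02110003107808, 'R': array([[-0.03045802, -0.99953141,  0.00304342],
       [-0.98474578,  0.02948533, -0.17148283],
       [ 0.17131274, -0.00822003, -0.98518241]]), 't': array([0.00123116, 0.49233555, 1.03172577])}
scene {'vfov': 42.143461098788116, 'cx': 254.94364876190573, 'cy': 193.2004584463259, 'R': array([[ 0.63072542, -0.77590317,  0.01263764],
       [-0.48954695, -0.41047915, -0.7693183 ],
       [ 0.602104  ,  0.47904189, -0.63874067]]), 't': array([-0.31886579,  0.28321718,  1.32671275])}
{'t': 0.1, 'q': [1.222, 0.053, 1.614, 0.0, 1.476, -0.119], 'dq': [-0.0, -0.002, -0.003, -0.001, 0.001, -0.001], 'effort': [0.0, -39.49, -37.136, -0.0, 0.004, 0.0], 'tool_pos': [0.142, 0.608, 0.206], 'tool_rot': [-0.36, -3.12, 0.003], 'contact_force': [0.069, 0.926, -0.761], 'wrist_torque': [0.03, 0.027, 0.012], 'opening': 0.08525028944890847}
```

View pics/top0.png

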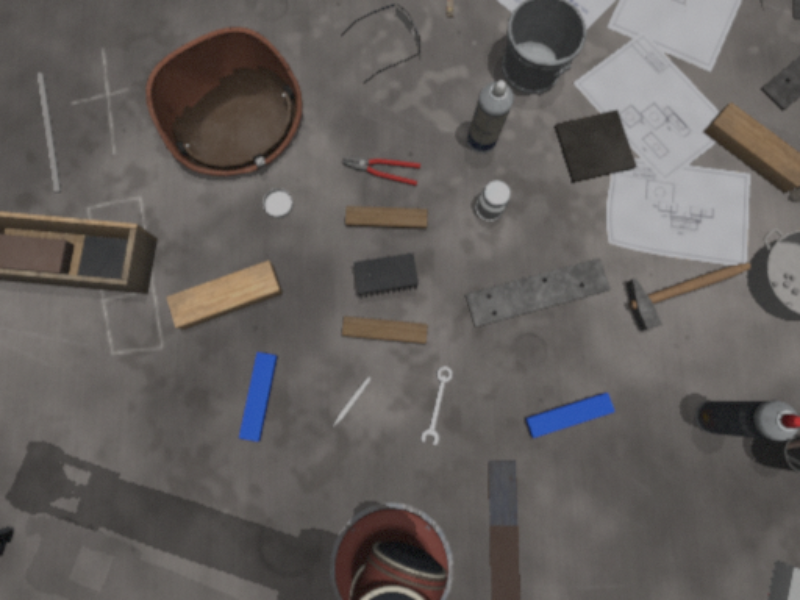

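View pics/scene0.png

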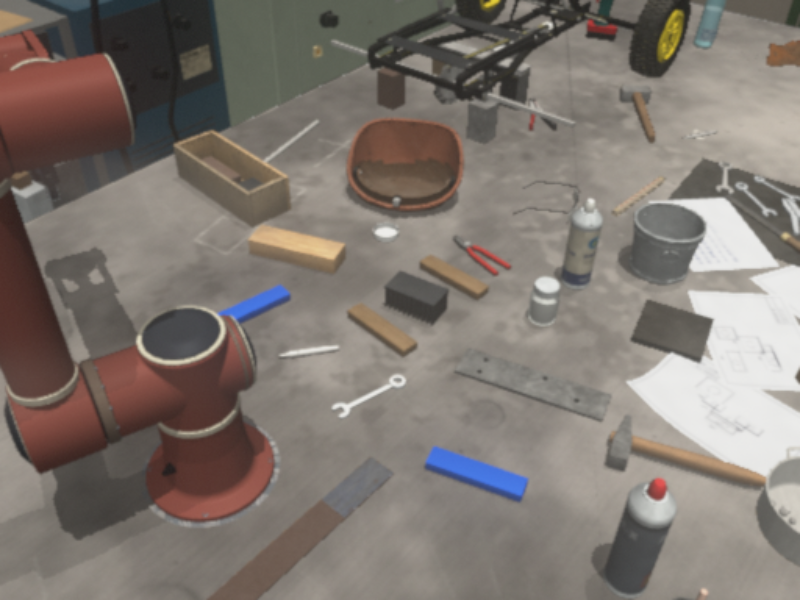

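The top view shows the strips at about (387,217) and (385,330), the heat sink at (387,275), the thick timber at (225,295), the bar at (538,292), the jar at (492,200) and the tin at (278,203), in 800x600 pixels. The blue strips are look-alikes. Next I'll measure the parts.

```bash
cat > h.py <<'E'
from station import *
import numpy as np, cv2
from scipy.spatial.transform import Rotation as Ro
def ray(n,uv,z):
    c=calibration(n);f=192/np.tan(np.radians(c['vfov']/2))
    uv=np.atleast_2d(np.asarray(uv,float))
    d=np.c_[(uv[:,0]-c['cx'])/f,(uv[:,1]-c['cy'])/f,np.ones(len(uv))]@c['R']
    C=-c['R'].T@c['t']
    return C+d*((z-C[2])/d[:,2])[:,None]
def rect(n,cnt,z):
    p=ray(n,cnt.reshape(-1,2),z)[:,:2].astype(np.float32)
    b=cv2.boxPoints(cv2.minAreaRect(p));e=[b[1]-b[0],b[2]-b[1]];l=[np.linalg.norm(v) for v in e]
    i=int(np.argmax(l));a=np.arctan2(e[i][1],e[i][0])%np.pi
    return b.mean(0),max(l),min(l),a    # centre, long, short, world angle of long axis
def go(x,y,z,jaw):
    """shift/turn to a tool-down pose with jaw axis at world angle jaw (mod pi)"""
    o=get_obs();R=Ro.from_rotvec(o['tool_rot']);best=None
    for k in(0,1,-1):
        j=jaw+k*np.pi;Y=np.array([np.cos(j),np.sin(j),0]);Z=np.array([0,0,-1.])
        T=Ro.from_matrix(np.c_[np.cross(Y,Z),Y,Z]);r=(R.inv()*T).as_rotvec()
        if best is None or np.linalg.norm(r)<np.linalg.norm(best): best=r
    d=R.inv().apply(np.array([x,y,z])-o['tool_pos'])*100
    print('t',round(o['t'],2),'shift cm',d.round(2),'turn',best.round(3),'q6',round(o['q'][5],2),'open',round(o['opening'],4))
E
python3 - <<'E'
from h import *
im=get_image("top");cv2.imwrite("pics/top_raw.png",im[:,:,::-1])
hsv=cv2.cvtColor(im,cv2.COLOR_RGB2HSV)
S=512/800
def P(n,u,v): 
    p=hsv[int(v*S)-1:int(v*S)+2,int(u*S)-1:int(u*S)+2].reshape(-1,3).mean(0); print(n,p.round())
for n,u,v in[("stripfar",387,217),("stripnear",385,330),("thick",225,295),("thickside",180,322),("sink",387,270),("sinkside",387,290),("bar",520,297),("bar2",570,287),("floor",470,250),("floor2",450,400),("floor3",320,300)]:P(n,u,v)
wood=cv2.inRange(hsv,(8,85,30),(25,255,255))
for nm,m,z in(("wood20",wood,.02),("wood42",wood,.042)):
    for c in cv2.findContours(m,cv2.RETR_EXTERNAL,cv2.CHAIN_APPROX_NONE)[0]:
        if 300<cv2.contourArea(c)<4000:
            u=c.reshape(-1,2).mean(0)
            r=rect("top",c,z);print(nm,(u/S).round(),[np.round(x,4) for x in r])
E
```

```text
stripfar [ 16.  95. 116.]
stripnear [ 16.  95. 117.]
thick [ 16.  97. 174.]
thickside [ 16.  87. 169.]
sink [107.   7.  58.]
sinkside [70. 11. 48.]
bar [ 11.   6. 101.]
bar2 [21.  6. 97.]
floor [ 10.  18. 102.]
floor2 [14. 17. 99.]
floor3 [12. 16. 87.]
wood20 [384. 330.] [array([4.495e-01, 2.000e-04], dtype=float32), np.float32(0.1646), np.float32(0.0364), np.float32(1.4492)]
wood20 [221. 294.] [array([0.5312, 0.3204], dtype=float32), np.float32(0.2164), np.float32(0.0725), np.float32(1.9032)]
wood20 [385. 217.] [array([ 0.6843, -0.0094], dtype=float32), np.float32(0.1651), np.float32(0.0383), np.float32(1.4938)]
wood20 [760. 153.] [array([ 0.8146, -0.807 ], dtype=float32), np.float32(0.217), np.float32(0.0909), np.float32(0.8227)]
wood20 [229. 113.] [array([0.953 , 0.3261], dtype=float32), np.float32(0.3349), np.float32(0.3101), np.float32(0.4684)]
wood42 [384. 330.] [array([4.466e-01, 1.000e-04], dtype=float32), np.float32(0.1613), np.float32(0.0357), np.float32(1.4492)]
wood42 [221. 294.] [array([0.5267, 0.3138], dtype=float32), np.float32(0.212), np.float32(0.0711), np.float32(1.9032)]
wood42 [385. 217.] [array([ 0.6766, -0.0093], dtype=float32), np.float32(0.1617), np.float32(0.0376), np.float32(1.4939)]
wood42 [760. 153.] [array([ 0.8042, -0.7907], dtype=float32), np.float32(0.2126), np.float32(0.0891), np.float32(0.8227)]
wood42 [229. 113.] [array([0.9398, 0.3194], dtype=float32), np.float32(0.3281), np.float32(0.3038), np.float32(0.4684)]
```

```bash
python3 - <<'E'
from h import *
im=cv2.imread("pics/top_raw.png")
hsv=cv2.cvtColor(cv2.GaussianBlur(im,(3,3),0),cv2.COLOR_BGR2HSV)
bar=cv2.inRange(hsv,(0,0,60),(180,11,140)); bar[:, :285]=0; bar[:,400:]=0; bar[:150]=0;bar[225:]=0
bar=cv2.morphologyEx(bar,cv2.MORPH_CLOSE,np.ones((7,7)));bar=cv2.morphologyEx(bar,cv2.MORPH_OPEN,np.ones((5,5)))
sk=np.zeros_like(bar);sk[155:195,215:280]=cv2.inRange(hsv,(0,0,0),(180,255,70))[155:195,215:280]
sk=cv2.morphologyEx(sk,cv2.MORPH_CLOSE,np.ones((5,5)))
for nm,m,z in(("bar",bar,.008),("sink",sk,.056),("sink0",sk,.0)):
    c=max(cv2.findContours(m,0,cv2.CHAIN_APPROX_NONE)[0],key=cv2.contourArea)
    print(nm,[np.round(x,4) for x in rect("top",c,z)]); cv2.drawContours(im,[c],-1,(0,255,0),1)
cv2.imwrite("pics/crop1.png",cv2.resize(im[120:230,200:400],None,fx=4,fy=4,interpolation=cv2.INTER_CUBIC))
E
```

```text
bar [array([ 0.5195, -0.3152], dtype=float32), np.float32(0.2895), np.float32(0.0731), np.float32(1.8014)]
sink [array([ 0.5529, -0.0047], dtype=float32), np.float32(0.1216), np.float32(0.0723), np.float32(1.6985)]
sink0 [array([ 0.566 , -0.0047], dtype=float32), np.float32(0.1281), np.float32(0.0762), np.float32(1.6985)]
```

View pics/crop1.png

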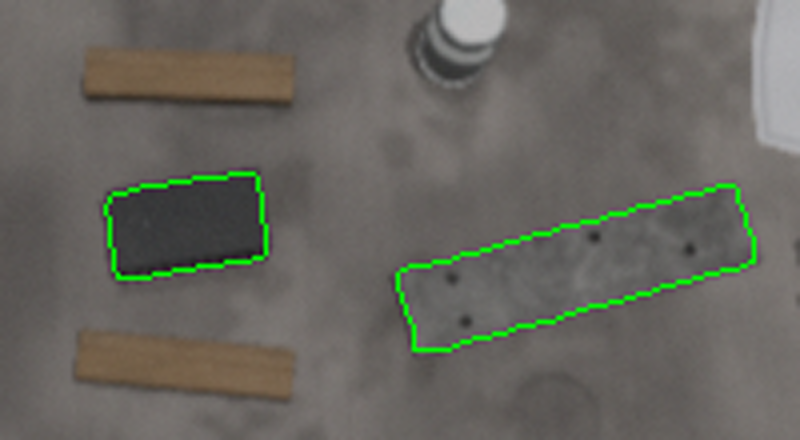

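```bash
python3 -c "
from h import *
go(.4495,0,.15,-.122)"
```

```text
t 0.15 shift cm [-43.78 -52.2    5.67] turn [-1.000e-03  1.000e-03  1.463e+00] q6 -0.12 open 0.0854
```

```bash
python3 -m jog '[[-43.8,-52.2,0,0,0,1.46,0],[-43.8,-52.2,0,0,0,1.46,0],[-43.8,-52.2,0,0,0,1.46,0],[-43.8,-52.2,0,0,0,1.46,0],[-43.8,-52.2,0,0,0,1.46,0],[-43.8,-52.2,0,0,0,1.46,0],[-43.8,-52.2,0,0,0,1.46,0],[-43.8,-52.2,0,0,0,1.46,0]]' 40;  python3 -c "
from h import *
go(.4495,0,.15,-.122)"
```

```text
t: 0.82
tool_pos: [0.2928, 0.3092, 0.2065]
tool_rot: [1.819, 2.561, -0.002]
contact_force: [0.6, 0.2, -0.5]
opening: 0.0855
t 0.82 shift cm [-34.35   4.61   5.69] turn [-0.     0.001  0.458] q6 0.3 open 0.0855
```

```bash
python3 -m jog '[[-34.4,4.6,5.7,0,0,0.458,0],[-34.4,4.6,5.7,0,0,0.458,0],[-34.4,4.6,5.7,0,0,0.458,0],[-34.4,4.6,5.7,0,0,0.458,0],[-34.4,4.6,5.7,0,0,0.458,0],[-34.4,4.6,5.7,0,0,0.458,0],[-34.4,4.6,5.7,0,0,0.458,0],[-34.4,4.6,5.7,0,0,0.458,0]]' 40;  python3 - <<'E'
from h import *
go(.4495,0,.05,-.122)
cv2.imwrite("pics/a1.png",cv2.resize(get_image("scene")[120:280,180:400,::-1],None,fx=3,fy=3))
E
```

```text
t: 1.48
tool_pos: [0.441, 0.0151, 0.1528]
tool_rot: [2.353, 2.08, -0.0]
contact_force: [1.4, 0.5, -0.0]
opening: 0.0857
t 1.48 shift cm [-1.38  1.02 10.28] turn [ 0.001  0.001 -0.001] q6 -0.01 open 0.0857
```

View pics/a1.png

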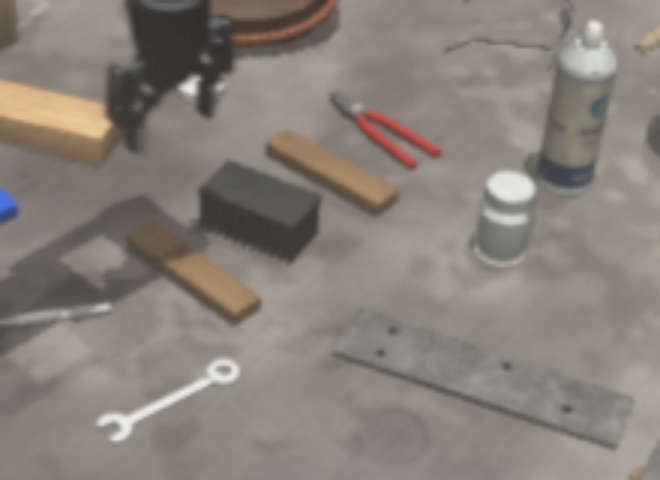

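The picture shows the gripper over the near strip with the sink clear. I'll descend with the jaws partly closed to stay clear of the sink.

```bash
python3 -m jog '[[-1.4,1.0,4,0,0,0,60],[-1.4,1.0,8,0,0,0,60],[-1.4,1.0,10.3,0,0,0,60],[-1.4,1.0,10.3,0,0,0,60],[-1.4,1.0,10.3,0,0,0,60],[-1.4,1.0,10.3,0,0,0,60]]' 40;  python3 - <<'E'
from h import *
go(.4495,0,.011,-.122)
im=get_image("top");cv2.imwrite("pics/a2.png",cv2.resize(im[160:240,190:300,::-1],None,fx=6,fy=6))
E
```

```text
t: 2.03
tool_pos: [0.452, -0.0064, 0.0504]
tool_rot: [2.354, 2.07, -0.004]
contact_force: [0.1, -1.0, 0.9]
opening: 0.0657
t 2.03 shift cm [ 0.63 -0.34  3.93] turn [ 0.003  0.006 -0.006] q6 -0.04 open 0.0657
```

View pics/a2.png

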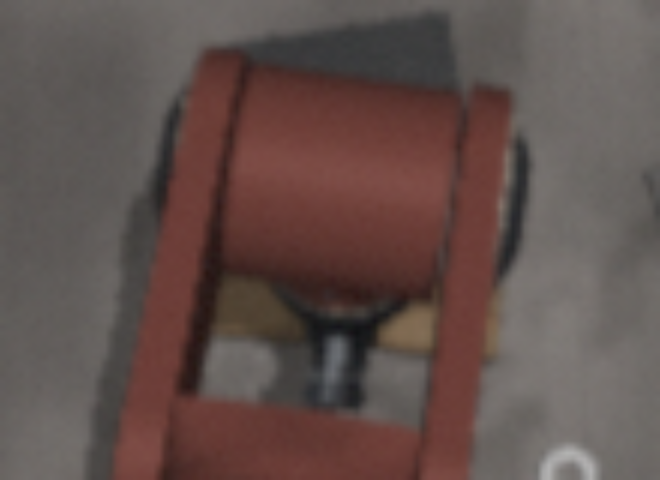

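The top view is mostly hidden by the arm, but the tool is over the strip. I'll go down and grip.

```bash
python3 -m jog '[[0.6,-0.3,2,0,0,0,60],[0.6,-0.3,3.6,0,0,0,60],[0.6,-0.3,3.9,0,0,0,60],[0.6,-0.3,3.9,0,0,0,60],[0.6,-0.3,3.9,0,0,0,60]]' 40; python3 -m jog '[[0,0,0,0,0,0,200],[0,0,0,0,0,0,200],[0,0,0,0,0,0,200],[0,0,0,0,0,0,200],[0,0,0,0,0,0,200],[0,0,0,0,0,0,200]]' 40; python3 -m jog '[[0,0,-3,0,0,0,200],[0,0,-6,0,0,0,200],[0,0,-10,0,0,0,200],[0,0,-10,0,0,0,200],[0,0,-10,0,0,0,200]]' 40; python3 - <<'E'
from h import *
go(.5361,-.3858,.11,1.8014)
go(.5361,-.3858,.11,1.8014-.02)
E
```

```text
t: 2.5
tool_pos: [0.4521, -0.0005, 0.014]
tool_rot: [2.351, 2.068, 0.001]
contact_force: [0.6, -0.4, -0.1]
opening: 0.0651
t: 3.0
tool_pos: [0.4521, -0.0005, 0.0141]
tool_rot: [2.351, 2.068, 0.001]
contact_force: [-0.5, -0.3, -0.1]
opening: 0.0185
t: 3.42
tool_pos: [0.4537, -0.0001, 0.1174]
tool_rot: [2.347, 2.065, 0.008]
contact_force: [0.4, 0.2, -0.9]
opening: 0.0183
t 3.42 shift cm [-37.19  13.07   1.17] turn [ 0.017 -0.003  1.212] q6 -0.03 open 0.0183
t 3.42 shift cm [-37.19  13.07   1.17] turn [ 0.017 -0.004  1.232] q6 -0.03 open 0.0183
```

The opening is 18 mm, which is the commanded value, so nothing is gripped. I'll look before trying again.

```bash
python3 - <<'E'
from h import *
cv2.imwrite("pics/a3.png",cv2.resize(get_image("scene")[120:260,190:370,::-1],None,fx=4,fy=4))
E
```

```text
(no output)
```

View pics/a3.png

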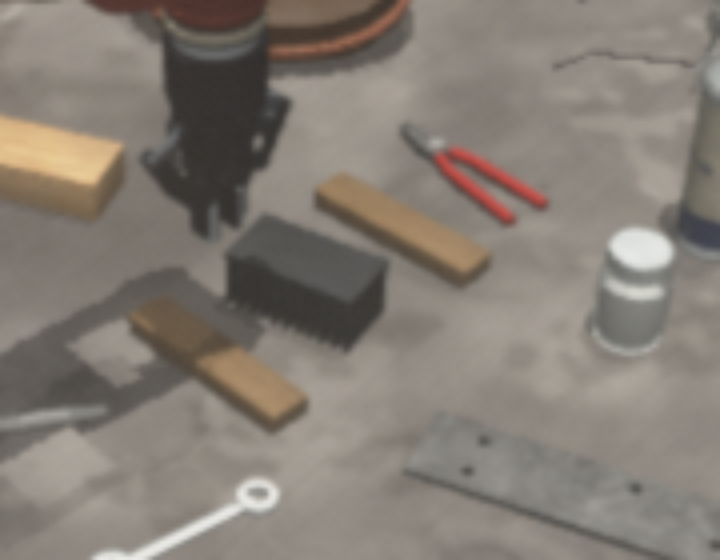

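```bash
python3 - <<'E'
from h import *
c=calibration("scene");f=192/np.tan(np.radians(c['vfov']/2))
for X in([.4537,0,.11],[.4537,0,.13],[.4495,0,.02],[.4537,0,.02],[.557,-.0045,.056]):
    p=c['R']@np.array(X)+c['t'];u=np.array([c['cx']+f*p[0]/p[2],c['cy']+f*p[1]/p[2]]);print(X,u.round(1),((u-[190,120])*4).round())
hs=cv2.cvtColor(get_image("scene"),cv2.COLOR_RGB2HSV)
for m in cv2.findContours(cv2.inRange(hs,(8,75,30),(25,255,255)),0,cv2.CHAIN_APPROX_NONE)[0]:
    if 200<cv2.contourArea(m)<2000: print(m.reshape(-1,2).mean(0).round(),[np.round(x,4) for x in rect("scene",m,.02)])
E
```

```text
[0.4537, 0, 0.11] [244.7 185.5] [219. 262.]
[0.4537, 0, 0.13] [244.7 180.4] [219. 242.]
[0.4495, 0, 0.02] [243.9 208.2] [216. 353.]
[0.4537, 0, 0.02] [244.8 207.6] [219. 350.]
[0.557, -0.0045, 0.056] [266.2 183.8] [305. 255.]
[446. 294.] [array([ 0.5307, -0.6352], dtype=float32), np.float32(0.218), np.float32(0.0264), np.float32(1.8802)]
[244. 209.] [array([ 0.4458, -0.0016], dtype=float32), np.float32(0.1703), np.float32(0.0435), np.float32(1.4393)]
[290. 176.] [array([ 0.6801, -0.0116], dtype=float32), np.float32(0.1721), np.float32(0.0463), np.float32(1.5077)]
[190. 158.] [array([0.5324, 0.3268], dtype=float32), np.float32(0.2355), np.float32(0.1102), np.float32(1.8803)]
[272. 107.] [array([1.0573, 0.3476], dtype=float32), np.float32(0.5029), np.float32(0.2186), np.float32(0.824)]
[502.  34.] [array([ 2.4565, -0.1472], dtype=float32), np.float32(0.2683), np.float32(0.1008), np.float32(0.3046)]
```

The fingertips show about 20 mm higher than the stated tool geometry predicts: pixel row 235 in the crop against 262. I'll go back down slowly with the jaws open, watching the force, and check by picture.

```bash
python3 -c "
from h import *
go(.449,-.001,.012,-.125)"; python3 -m jog '[[0,0,0,0,0,0,70],[0,0,0,0,0,0,70],[0,0,0,0,0,0,70],[0,0,0,0,0,0,70]]' 40; python3 -m jog '[[0,0.4,4,0,0,0,70],[0,0.4,7,0,0,0,70],[0,0.4,10,0,0,0,70],[0,0.4,10.4,0,0,0,70],[0,0.4,10.4,0,0,0,70],[0,0.4,10.4,0,0,0,70]]' 40; python3 - <<'E'
from h import *
go(.448,-.001,.012,-.125)
cv2.imwrite("pics/a4.png",cv2.resize(get_image("scene")[140:250,200:310,::-1],None,fx=5,fy=5,interpolation=cv2.INTER_CUBIC))
E
```

```text
t 3.52 shift cm [-0.09 -0.25 10.15] turn [ 0.007  0.006 -0.003] q6 -0.03 open 0.0188
t: 3.85
tool_pos: [0.4503, 0.0003, 0.1124]
tool_rot: [2.353, 2.07, -0.002]
contact_force: [-1.4, -0.5, -1.0]
opening: 0.0618
t: 4.35
tool_pos: [0.4554, -0.001, 0.0094]
tool_rot: [2.352, 2.069, -0.001]
contact_force: [-0.5, 0.5, 0.9]
opening: 0.0619
t 4.35 shift cm [-0.1  -0.74 -0.26] turn [ 0.006  0.006 -0.003] q6 -0.03 open 0.0619
```

View pics/a4.png

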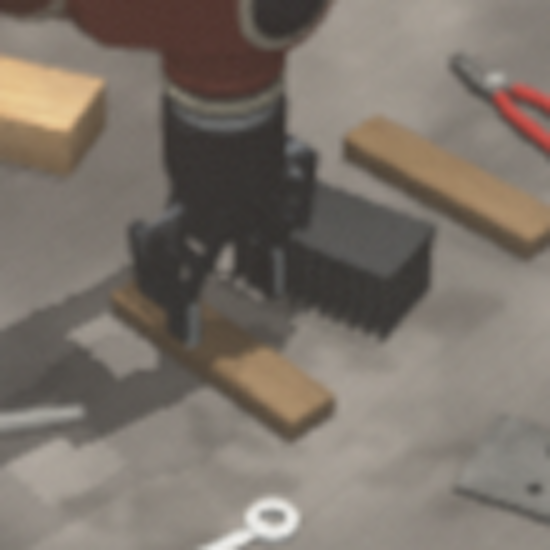

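```bash
python3 - <<'E'
from h import *
for z in(0,.01,.02,.03,.04,.05): print(z,ray("scene",[[237.4,209],[256,199]],z)[:,:2].round(3).tolist())
E
```

```text
0 [[0.45, 0.028], [0.528, 0.014]]
0.01 [[0.442, 0.021], [0.519, 0.006]]
0.02 [[0.433, 0.013], [0.509, -0.001]]
0.03 [[0.425, 0.006], [0.5, -0.008]]
0.04 [[0.416, -0.001], [0.491, -0.016]]
0.05 [[0.408, -0.009], [0.482, -0.023]]
```

The tips are about 30 mm above the table with the TCP reading 9 mm, so there is an offset of about 20 mm. I'll centre and go down in guarded steps.

```bash
python3 -m jog '[[0,-0.4,-0.3,0,0,0,70],[0,-0.7,-0.3,0,0,0,70],[0,-0.7,0,0,0,0,70],[0,-0.7,0.5,0,0,0,70],[0,-0.7,1.0,0,0,0,70],[0,-0.7,1.0,0,0,0,70],[0,-0.7,1.0,0,0,0,70]]' 40;  python3 - <<'E'
from h import *
go(.448,-.001,-.015,-.125)
cv2.imwrite("pics/a5.png",cv2.resize(get_image("scene")[170:240,200:290,::-1],None,fx=7,fy=7,interpolation=cv2.INTER_CUBIC))
E
```

```text
t: 4.98
tool_pos: [0.4488, -0.0002, -0.0005]
tool_rot: [2.352, 2.069, -0.0]
contact_force: [0.8, -0.4, 0.2]
opening: 0.0618
t 4.98 shift cm [-0.08 -0.08  1.45] turn [ 0.007  0.006 -0.003] q6 -0.03 open 0.0618
```

View pics/a5.png

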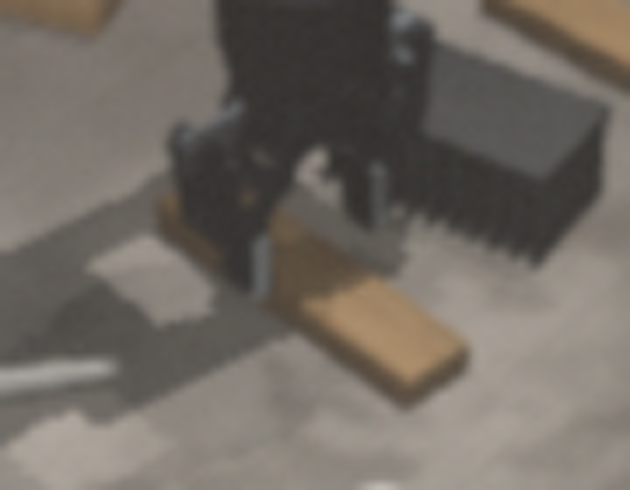

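Tips are now at about z = 20 mm, beside the strip: left tip at (258,298) in the crop, just below the strip's top edge. I'll go down 12 mm more and grip.

```bash
python3 -m jog '[[0,0,0.4,0,0,0,70],[0,0,0.8,0,0,0,70],[0,0,1.2,0,0,0,70],[0,0,1.2,0,0,0,70]]' 40; python3 -m jog '[[0,0,0,0,0,0,200],[0,0,0,0,0,0,200],[0,0,0,0,0,0,200],[0,0,0,0,0,0,200],[0,0,0,0,0,0,200],[0,0,0,0,0,0,200]]' 40; python3 - <<'E'
from h import *
go(.448,-.001,-.015,-.125)
E
```

```text
t: 5.37
tool_pos: [0.4483, -0.0002, -0.0133]
tool_rot: [2.353, 2.07, -0.002]
contact_force: [-1.0, -0.1, -0.1]
opening: 0.0622
t: 5.87
tool_pos: [0.4483, -0.0002, -0.0133]
tool_rot: [2.352, 2.07, -0.002]
contact_force: [0.4, -0.2, 0.0]
opening: 0.0387
t 5.87 shift cm [-0.08 -0.02  0.17] turn [ 0.006  0.006 -0.003] q6 -0.03 open 0.0387
```

Gripped, with the opening at 38.7 mm. Next: lift and carry.

```bash
python3 -m jog '[[0,0,-3,0,0,0,200],[0,0,-6,0,0,0,200],[0,0,-9,0,0,0,200],[0,0,-10,0,0,0,200],[0,0,-10,0,0,0,200]]' 40; python3 - <<'E'
from h import *
go(.5361,-.3858,.09,1.8014)
E
```

```text
t: 6.28
tool_pos: [0.4504, 0.0001, 0.0902]
tool_rot: [2.348, 2.066, 0.006]
contact_force: [0.3, 0.2, -0.3]
opening: 0.0391
t 6.28 shift cm [-37.18  13.41   0.42] turn [ 0.015 -0.002  1.212] q6 -0.03 open 0.0391
```

```bash
python3 -m jog '[[-3,1,0,0,0,0.12,200],[-6,2,0,0,0,0.24,200],[-9,3,0,0,0,0.36,200],[-12,4,0,0,0,0.48,200],[-15,5,0,0,0,0.6,200],[-18,6,0,0,0,0.7,200],[-20,7,0,0,0,0.75,200],[-20,7,0,0,0,0.75,200]]' 40; python3 - <<'E'
from h import *
go(.5361,-.3858,.08,1.8014)
E
```

```text
t: 6.95
tool_pos: [0.494, -0.2103, 0.0901]
tool_rot: [2.947, 1.056, 0.01]
contact_force: [-0.0, -0.0, -0.1]
opening: 0.0386
t 6.95 shift cm [-7.89 16.22  1.2 ] turn [ 0.012 -0.005  0.457] q6 0.34 open 0.0386
```

```bash
python3 -m jog '[[-1.5,3,0,0,0,0.1,200],[-3,6,0,0,0,0.2,200],[-4.5,9,0,0,0,0.3,200],[-6,12,0,0,0,0.4,200],[-7.5,15,0.5,0,0,0.457,200],[-7.9,16.2,1,0.01,0,0.457,200],[-7.9,16.2,1.2,0.01,0,0.457,200],[-7.9,16.2,1.2,0.01,0,0.457,200]]' 40; python3 - <<'E'
from h import *
go(.5361,-.3858,.015,1.8014)
cv2.imwrite("pics/b1.png",cv2.resize(get_image("scene")[170:310,270:430,::-1],None,fx=4,fy=4,interpolation=cv2.INTER_CUBIC))
E
```

```text
t: 7.62
tool_pos: [0.5346, -0.3844, 0.0766]
tool_rot: [-3.116, -0.361, -0.003]
contact_force: [-0.3, 0.7, -0.9]
opening: 0.0385
t 7.62 shift cm [0.1  0.2  6.16] turn [-0.004 -0.003  0.   ] q6 0.6 open 0.0385
```

View pics/b1.png

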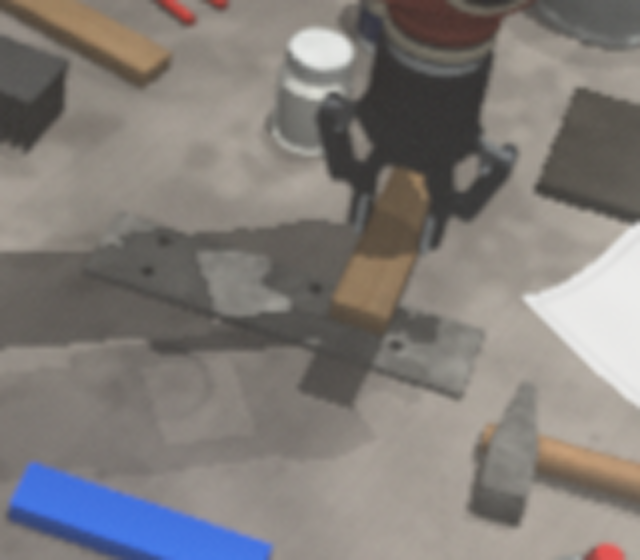

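The strip hangs square over the far place on the bar, clear of the jar. I'll lower it.

```bash
python3 -m jog '[[0.1,0.2,2.5,0,0,0,200],[0.1,0.2,5,0,0,0,200],[0.1,0.2,6.8,0,0,0,200],[0.1,0.2,7.5,0,0,0,200],[0.1,0.2,7.5,0,0,0,200],[0.1,0.2,7.5,0,0,0,200]]' 40; python3 - <<'E'
from h import *
go(.5361,-.3858,-.005,1.8014)
E
```

```text
t: 8.17
tool_pos: [0.5364, -0.3843, 0.0026]
tool_rot: [-3.116, -0.364, -0.004]
contact_force: [0.4, 1.1, -0.5]
opening: 0.039
t 8.17 shift cm [-0.07  0.14  0.76] turn [-0.004 -0.003  0.002] q6 0.6 open 0.039
```

```bash
python3 -m jog '[[0,0.1,0.3,0,0,0,200],[0,0.1,0.55,0,0,0,200],[0,0.1,0.7,0,0,0,200],[0,0.1,0.7,0,0,0,200],[0,0.1,0.7,0,0,0,200]]' 40;  python3 -m jog '[[0,0,0,0,0,0,130],[0,0,0,0,0,0,100],[0,0,0,0,0,0,80],[0,0,0,0,0,0,70],[0,0,0,0,0,0,70],[0,0,0,0,0,0,70]]'; python3 -m jog '[[0,0,-2,0,0,0,70],[0,0,-5,0,0,0,70],[0,0,-8,0,0,0,40],[0,0,-12,0,0,0,40],[0,0,-14,0,0,0,40],[0,0,-14,0,0,0,40]]'; python3 - <<'E'
from h import *
go(.682,-.01,.11,1.50-np.pi/2)
E
```

```text
t: 8.58
tool_pos: [0.5368, -0.3854, -0.0041]
tool_rot: [-3.117, -0.364, -0.004]
contact_force: [-0.3, -0.1, -0.8]
opening: 0.0383
t: 9.08
tool_pos: [0.5368, -0.3855, -0.0041]
tool_rot: [-3.117, -0.364, -0.005]
contact_force: [0.2, -0.2, -0.2]
opening: 0.0619
t: 9.58
tool_pos: [0.5396, -0.3888, 0.144]
tool_rot: [3.115, 0.364, 0.017]
contact_force: [1.1, -0.5, 0.1]
opening: 0.0723
t 9.58 shift cm [ 22.55 -33.6    3.4 ] turn [ 0.012 -0.005 -1.267] q6 0.6 open 0.0723
```

```bash
python3 -m jog '[[22.5,-33.6,0,0.01,0,-1.267,60],[22.5,-33.6,0,0.01,0,-1.267,60],[22.5,-33.6,0,0.01,0,-1.267,60],[22.5,-33.6,0,0.01,0,-1.267,60],[22.5,-33.6,0,0.01,0,-1.267,60],[22.5,-33.6,0,0.01,0,-1.267,60],[22.5,-33.6,0,0.01,0,-1.267,60],[22.5,-33.6,0,0.01,0,-1.267,60]]'; python3 - <<'E'
from h import *
go(.682,-.01,.11,1.50-np.pi/2)
im=get_image("top");hs=cv2.cvtColor(im,cv2.COLOR_RGB2HSV)
for m in cv2.findContours(cv2.inRange(hs,(8,85,30),(25,255,255)),0,cv2.CHAIN_APPROX_NONE)[0]:
    if 200<cv2.contourArea(m)<2000: print((m.reshape(-1,2).mean(0)/.64).round(),[np.round(x,4) for x in rect("top",m,.028)])
E
```

```text
t: 10.25
tool_pos: [0.6559, -0.0728, 0.1416]
tool_rot: [-2.558, -1.824, -0.005]
contact_force: [0.5, -0.2, -0.9]
opening: 0.0657
t 10.25 shift cm [6.78 0.41 3.18] turn [ 0.002 -0.003 -0.261] q6 0.11 open 0.0657
[698. 282.] [array([ 0.5274, -0.6381], dtype=float32), np.float32(0.2149), np.float32(0.0188), np.float32(1.8598)]
[223. 294.] [array([0.5291, 0.3183], dtype=float32), np.float32(0.2158), np.float32(0.0711), np.float32(1.9004)]
[573. 281.] [array([ 0.5357, -0.3828], dtype=float32), np.float32(0.1647), np.float32(0.0388), np.float32(0.2349)]
[761. 152.] [array([ 0.8106, -0.8013], dtype=float32), np.float32(0.2158), np.float32(0.0902), np.float32(0.8263)]
```

The first strip lies within about 3 mm of its place. On to the second.

```bash
python3 -m jog '[[4,0.3,0,0,0,-0.12,60],[6.8,0.4,1,0,0,-0.24,60],[6.8,0.4,3.2,0,0,-0.26,60],[6.8,0.4,5.5,0,0,-0.26,60],[6.8,0.4,8,0,0,-0.26,60],[6.8,0.4,10.5,0,0,-0.26,60],[6.8,0.4,10.5,0,0,-0.26,60],[6.8,0.4,10.5,0,0,-0.26,60]]'; python3 - <<'E'
from h import *
go(.682,-.01,-.0133,1.50-np.pi/2)
cv2.imwrite("pics/b2.png",cv2.resize(get_image("scene")[120:230,230:360,::-1],None,fx=5,fy=5,interpolation=cv2.INTER_CUBIC))
E
```

```text
t: 10.97
tool_pos: [0.6816, -0.0014, 0.0346]
tool_rot: [-2.285, -2.146, -0.008]
contact_force: [0.2, 0.1, -0.1]
opening: 0.0652
t 10.97 shift cm [-0.9   0.1   4.79] turn [-0.001 -0.008  0.008] q6 -0.06 open 0.0652
```

View pics/b2.png

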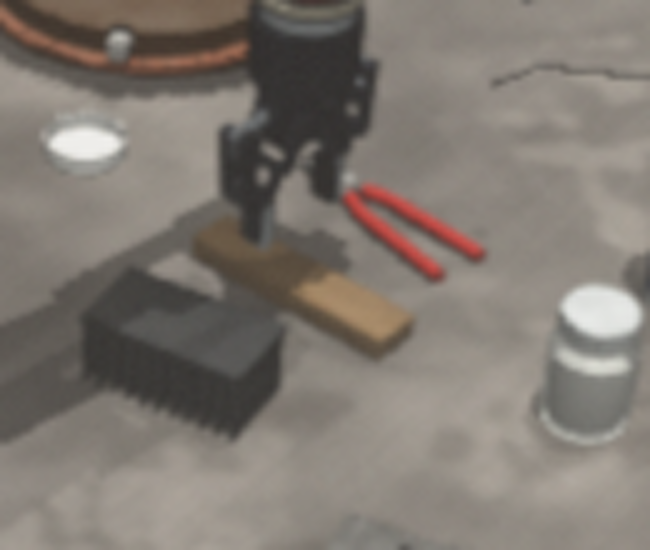

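The gripper is over the far strip, and the pliers and sink are clear. I'll go down and grip.

```bash
python3 -m jog '[[-0.9,0.1,1.5,0,0,0,60],[-0.9,0.1,3,0,0,0,60],[-0.9,0.1,4.2,0,0,0,60],[-0.9,0.1,4.7,0,0,0,60],[-0.9,0.1,4.7,0,0,0,60],[-0.9,0.1,4.7,0,0,0,60]]' 40; python3 -m jog '[[0,0,0,0,0,0,200],[0,0,0,0,0,0,200],[0,0,0,0,0,0,200],[0,0,0,0,0,0,200],[0,0,0,0,0,0,200],[0,0,0,0,0,0,200]]' 40; python3 -m jog '[[0,0,-3,0,0,0,200],[0,0,-6,0,0,0,200],[0,0,-9,0,0,0,200],[0,0,-12,0,0,0,200],[0,0,-14,0,0,0,200],[0,0,-14,0,0,0,200]]' 40; python3 - <<'E'
from h import *
go(.5029,-.2446,.12,1.8014)
E
```

```text
t: 11.52
tool_pos: [0.6836, -0.0102, -0.0107]
tool_rot: [-2.287, -2.148, -0.011]
contact_force: [-0.5, -0.1, -0.1]
opening: 0.0654
t: 12.02
tool_pos: [0.6846, -0.0102, -0.0095]
tool_rot: [-2.288, -2.149, -0.013]
contact_force: [0.5, 0.8, 4.6]
opening: 0.0383
t: 12.52
tool_pos: [0.6871, -0.0117, 0.1369]
tool_rot: [2.286, 2.148, 0.023]
contact_force: [0.9, 0.7, 0.5]
opening: 0.038
t 12.52 shift cm [-24.4  -16.95   1.28] turn [ 0.007 -0.015  1.278] q6 -0.07 open 0.038
```

```bash
python3 -m jog '[[-3,-2,0,0,0,0.12,200],[-6,-4,0,0,0,0.24,200],[-9,-6,0,0,0,0.36,200],[-12,-8,0,0,0,0.48,200],[-15,-10,0,0,0,0.6,200],[-17,-11.5,0,0,0,0.7,200],[-18,-12,0,0,0,0.75,200],[-18,-12,0,0,0,0.75,200]]' 40; python3 - <<'E'
from h import *
go(.5029,-.2446,.08,1.8014)
E
```

```text
t: 13.18
tool_pos: [0.5537, -0.1853, 0.1316]
tool_rot: [-2.918, -1.156, -0.02]
contact_force: [0.8, 0.5, -0.8]
opening: 0.0384
t 13.18 shift cm [-7.82  0.83  5.06] turn [-0.002 -0.013  0.524] q6 0.36 open 0.0384
```

```bash
python3 -m jog '[[-2,0.2,0,0,0,0.12,200],[-4,0.4,0,0,0,0.24,200],[-6,0.6,1,0,0,0.36,200],[-7.8,0.8,2.5,0,-0.01,0.48,200],[-7.8,0.8,4,0,-0.01,0.52,200],[-7.8,0.8,5,0,-0.01,0.52,200],[-7.8,0.8,5,0,-0.01,0.52,200],[-7.8,0.8,5,0,-0.01,0.52,200]]' 40; python3 - <<'E'
from h import *
go(.5029,-.2446,.003,1.8014)
cv2.imwrite("pics/b3.png",cv2.resize(get_image("scene")[170:310,270:430,::-1],None,fx=4,fy=4,interpolation=cv2.INTER_CUBIC))
E
```

```text
t: 13.85
tool_pos: [0.5026, -0.243, 0.0793]
tool_rot: [-3.115, -0.371, -0.001]
contact_force: [-0.3, -0.2, -0.4]
opening: 0.0384
t 13.85 shift cm [-0.02  0.19  7.63] turn [-0.004 -0.001  0.006] q6 0.75 open 0.0384
```

View pics/b3.png

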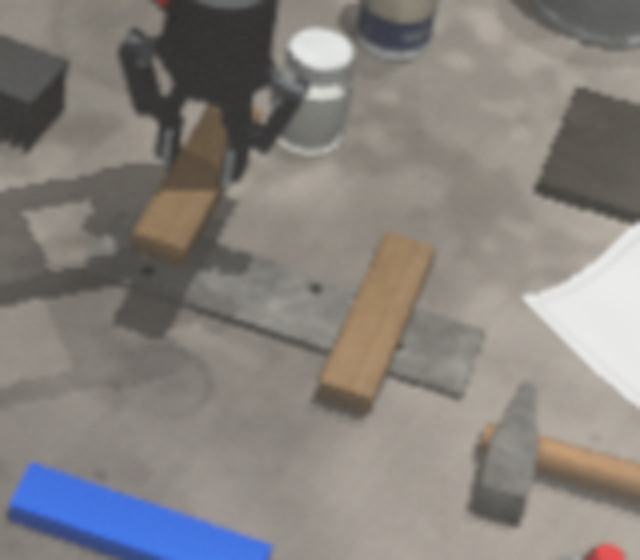

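The first strip lies flat on the bar and the second is above its place. I'll lower it.

```bash
python3 -m jog '[[0,0.1,2.5,0,0,0,200],[0,0.1,5,0,0,0,200],[0,0.1,7,0,0,0,200],[0,0.1,7.6,0,0,0,200],[0,0.1,7.6,0,0,0,200],[0,0.1,7.6,0,0,0,200]]' 40; python3 -m jog '[[0,0,0.2,0,0,0,200],[0,0,0.4,0,0,0,200],[0,0,0.4,0,0,0,200],[0,0,0.4,0,0,0,200]]' 40; python3 - <<'E'
from h import *
go(.5029,-.2446,-.003,1.8014)
E
```

```text
t: 14.4
tool_pos: [0.5047, -0.2445, 0.0057]
tool_rot: [-3.118, -0.372, -0.005]
contact_force: [0.7, 0.3, -0.1]
opening: 0.0385
t: 14.73
tool_pos: [0.5052, -0.2448, 0.0025]
tool_rot: [-3.118, -0.372, -0.007]
contact_force: [-0.4, 0.2, -1.3]
opening: 0.0381
t 14.73 shift cm [-0.22 -0.07  0.55] turn [-0.001 -0.004  0.007] q6 0.75 open 0.0381
```

```bash
python3 -m jog '[[-0.1,0,0.2,0,0,0,200],[-0.2,0,0.4,0,0,0,200],[-0.2,0,0.4,0,0,0,200],[-0.2,0,0.4,0,0,0,200]]' 40; python3 -m jog '[[0,0,0.1,0,0,0,200],[0,0,0.2,0,0,0,200],[0,0,0.2,0,0,0,200]]' 40; python3 -m jog '[[0,0,0,0,0,0,130],[0,0,0,0,0,0,100],[0,0,0,0,0,0,80],[0,0,0,0,0,0,70],[0,0,0,0,0,0,70],[0,0,0,0,0,0,70]]'; python3 -m jog '[[0,0,-2,0,0,0,70],[0,0,-5,0,0,0,70],[0,0,-8,0,0,0,0],[0,0,-12,0,0,0,0],[0,0,-14,0,0,0,0],[0,0,-14,0,0,0,0]]'; python3 - <<'E'
from h import *
go(.5305,.3153,.14,1.902-np.pi/2)
E
```

```text
t: 15.07
tool_pos: [0.5034, -0.2455, -0.0013]
tool_rot: [-3.119, -0.372, -0.007]
contact_force: [-0.0, -0.3, 0.5]
opening: 0.0381
t: 15.32
tool_pos: [0.5034, -0.2456, -0.0015]
tool_rot: [-3.118, -0.372, -0.005]
contact_force: [-6.0, 3.3, 12.4]
opening: 0.0383
t: 15.82
tool_pos: [0.5032, -0.2454, -0.0019]
tool_rot: [-3.118, -0.372, -0.005]
contact_force: [-0.3, 0.3, 0.6]
opening: 0.0618
t: 16.32
tool_pos: [0.5062, -0.2479, 0.1452]
tool_rot: [3.114, 0.372, 0.018]
contact_force: [1.3, -1.1, 0.3]
opening: 0.0851
t 16.32 shift cm [ 15.63 -54.16   0.3 ] turn [-0.002 -0.014  1.477] q6 0.74 open 0.0851
```

```bash
python3 -m jog '[[15.6,-54,-1,0,0,1.477,0],[15.6,-54,-1,0,0,1.477,0],[15.6,-54,-1,0,0,1.477,0],[15.6,-54,-1,0,0,1.477,0],[15.6,-54,-1,0,0,1.477,0],[15.6,-54,-1,0,0,1.477,0],[15.6,-54,-1,0,0,1.477,0],[15.6,-54,-1,0,0,1.477,0]]'; python3 - <<'E'
from h import *
go(.5305,.3153,.14,1.902-np.pi/2)
E
```

```text
t: 16.98
tool_pos: [0.5177, 0.0588, 0.1451]
tool_rot: [-2.961, 1.043, -0.013]
contact_force: [1.2, 0.0, 0.4]
opening: 0.0854
t 16.98 shift cm [-15.08 -20.79   0.51] turn [-0.007 -0.005  0.562] q6 2.22 open 0.0854
```

That turn would run joint 6 past its limit (it would need 3.19), so I'll turn the other way instead.

```bash
python3 -m jog '[[-15,-20.8,0,0,0,-0.9,0],[-15,-20.8,0,0,0,-0.9,0],[-15,-20.8,0,0,0,-0.9,0],[-15,-20.8,0,0,0,-0.9,0],[-15,-20.8,0,0,0,-0.9,0],[-15,-20.8,0,0,0,-0.9,0],[-15,-20.8,0,0,0,-0.9,0],[-15,-20.8,0,0,0,-0.9,0]]';python3 -m jog '[[0,0,0,0,0,-0.9,0],[0,0,0,0,0,-0.9,0],[0,0,0,0,0,-0.9,0],[0,0,0,0,0,-0.9,0],[0,0,0,0,0,-0.9,0],[0,0,0,0,0,-0.9,0],[0,0,0,0,0,-0.9,0],[0,0,0,0,0,-0.9,0]]'; python3 - <<'E'
from h import *
go(.5305,.3153,.08,1.902-np.pi/2)
im=get_image("top");hs=cv2.cvtColor(im,cv2.COLOR_RGB2HSV)
for m in cv2.findContours(cv2.inRange(hs,(8,85,30),(25,255,255)),0,cv2.CHAIN_APPROX_NONE)[0]:
    if 200<cv2.contourArea(m)<2000: print((m.reshape(-1,2).mean(0)/.64).round(),[np.round(x,4) for x in rect("top",m,.028)])
E
```

```text
t: 17.65
tool_pos: [0.5301, 0.3174, 0.1435]
tool_rot: [3.119, 0.36, 0.01]
contact_force: [-0.8, -0.5, 0.7]
opening: 0.0857
t: 18.32
tool_pos: [0.5298, 0.3156, 0.1425]
tool_rot: [2.65, 1.68, 0.005]
contact_force: [-0.5, 0.0, -0.1]
opening: 0.0852
t 18.32 shift cm [-0.    0.04  6.25] turn [ 0.006  0.002 -0.772] q6 0.86 open 0.0852
[699. 282.] [array([ 0.5274, -0.6381], dtype=float32), np.float32(0.2149), np.float32(0.0188), np.float32(1.8598)]
[234. 289.] [array([0.5424, 0.2939], dtype=float32), np.float32(0.1598), np.float32(0.0797), np.float32(1.8878)]
[505. 300.] [array([ 0.5027, -0.2439], dtype=float32), np.float32(0.1651), np.float32(0.0388), np.float32(0.2426)]
[574. 283.] [array([ 0.536, -0.383], dtype=float32), np.float32(0.1653), np.float32(0.04), np.float32(0.2241)]
[762. 155.] [array([ 0.8107, -0.8012], dtype=float32), np.float32(0.215), np.float32(0.0903), np.float32(0.8227)]
```

Both strips are within 3 mm of their places. I'll align over the thick timber.

```bash
python3 -m jog '[[0,0,1,0,0,-0.77,0],[0,0,2,0,0,-0.77,0],[0,0,3,0,0,-0.77,0],[0,0,4,0,0,-0.77,0],[0,0,6,0,0,-0.77,0],[0,0,8,0,0,-0.77,0],[0,0,9,0,0,-0.77,0],[0,0,9,0,0,-0.77,0]]'; python3 - <<'E'
from h import *
go(.5305,.3153,-.005,1.902-np.pi/2)
cv2.imwrite("pics/c1.png",cv2.resize(get_image("scene")[90:200,130:260,::-1],None,fx=5,fy=5,interpolation=cv2.INTER_CUBIC))
E
```

```text
t: 19.03
tool_pos: [0.5279, 0.3134, 0.0486]
tool_rot: [1.834, 2.548, -0.007]
contact_force: [0.8, 0.0, -0.7]
opening: 0.0852
t 19.03 shift cm [0.12 0.32 5.36] turn [-0.003  0.004 -0.008] q6 0.1 open 0.0852
```

View pics/c1.png

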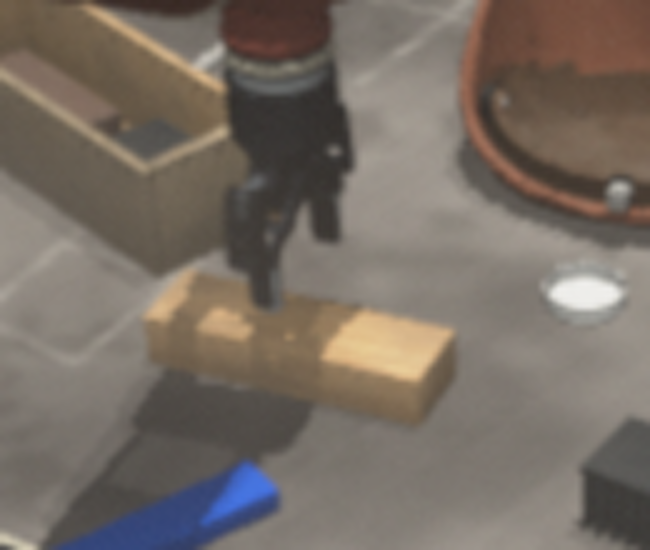

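```bash
python3 - <<'E'
from h import *
for z in(.06,.07,.08): print(z,ray("scene",[[183,151],[195,138]],z)[:,:2].round(3).tolist())
# timber top face edges from top-face corners read in c1 crop
c=np.array([[182,271],[455,330],[417,381],[145,318]])/5+[130,90]
p=ray("scene",c,.042)[:,:2];print(p.round(3).tolist(),p.mean(0))
E
```

```text
0.06 [[0.51, 0.331], [0.597, 0.357]]
0.07 [[0.5, 0.32], [0.586, 0.346]]
0.08 [[0.491, 0.309], [0.576, 0.335]]
[[0.519, 0.428], [0.592, 0.226], [0.53, 0.205], [0.461, 0.404]] [0.52565847 0.31581223]
```

```bash
python3 -m jog '[[0.1,0.05,1,0,0,0,0],[0.1,0.05,2,0,0,0,0],[0.1,0.05,2.5,0,0,0,0],[0.1,0.05,2.5,0,0,0,0]]' 60; python3 -m jog '[[0,0,0.8,0,0,0,0],[0,0,1.6,0,0,0,0],[0,0,2.4,0,0,0,0],[0,0,2.8,0,0,0,0],[0,0,2.8,0,0,0,0],[0,0,2.8,0,0,0,0]]' 60; python3 -m jog '[[0,0,0,0,0,0,150],[0,0,0,0,0,0,150],[0,0,0,0,0,0,150],[0,0,0,0,0,0,150],[0,0,0,0,0,0,150]]' 60; python3 -m jog '[[0,0,-3,0,0,0,150],[0,0,-6,0,0,0,150],[0,0,-9,0,0,0,150],[0,0,-12,0,0,0,150],[0,0,-15,0,0,0,150],[0,0,-15,0,0,0,150],[0,0,-15,0,0,0,150]]' 60; python3 - <<'E'
from h import *
go(.5194,-.3135,.14,1.806-np.pi/2)
E
```

```text
t: 19.42
tool_pos: [0.5282, 0.3147, 0.0239]
tool_rot: [1.835, 2.547, -0.007]
contact_force: [-0.5, 0.8, -0.4]
opening: 0.0854
t: 19.92
tool_pos: [0.5279, 0.3144, -0.0046]
tool_rot: [1.836, 2.547, -0.008]
contact_force: [0.4, 0.4, 0.1]
opening: 0.0857
t: 20.33
tool_pos: [0.5288, 0.3148, -0.0035]
tool_rot: [1.835, 2.546, -0.005]
contact_force: [0.6, -0.1, 3.7]
opening: 0.0648
t: 20.92
tool_pos: [0.5296, 0.3159, 0.1482]
tool_rot: [1.834, 2.545, -0.0]
contact_force: [-0.2, -0.7, -3.5]
opening: 0.0647
t 20.92 shift cm [-59.38 -20.88   1.  ] turn [0.003 0.004 0.087] q6 0.1 open 0.0647
```

Gripped, with the opening at 64.8 mm. Carrying it to the bar.

```bash
python3 -m jog '[[-2,-0.7,0,0,0,0,150],[-5,-1.8,0,0,0,0.02,150],[-8,-2.8,0,0,0,0.03,150],[-11,-3.9,0,0,0,0.04,150],[-14,-4.9,0,0,0,0.05,150],[-17,-6,0,0,0,0.06,150],[-20,-7,0,0,0,0.08,150],[-23,-8.1,0,0,0,0.087,150]]' 60; python3 - <<'E'
from h import *
go(.5194,-.3135,.14,1.806-np.pi/2)
E
```

```text
t: 21.58
tool_pos: [0.5232, 0.0707, 0.1452]
tool_rot: [1.946, 2.466, -0.006]
contact_force: [0.3, -0.9, -2.9]
opening: 0.0643
t 21.58 shift cm [-37.28  -9.29   0.63] turn [-0.003  0.002 -0.001] q6 -0.24 open 0.0643
```

```bash
python3 -m jog '[[-3,-0.8,0,0,0,0,150],[-6,-1.5,0,0,0,0,150],[-9,-2.2,0,0,0,0,150],[-12,-3,0,0,0,0,150],[-15,-3.7,0,0,0,0,150],[-18,-4.5,0,0,0,0,150],[-21,-5.2,0,0,0,0,150],[-24,-6,0,0,0,0,150]]' 60; python3 -m jog '[[-3,-0.8,0,0,0,0,150],[-6,-1.5,0,0,0,0,150],[-8,-2,0,0,0,0,150],[-10,-2.5,0,0,0,0,150],[-11,-2.8,0,0,0,0,150],[-11,-2.8,0,0,0,0,150],[-11,-2.8,0,0,0,0,150]]' 60; python3 - <<'E'
from h import *
go(.5194,-.3135,.07,1.806-np.pi/2)
E
```

```text
t: 22.25
tool_pos: [0.5184, -0.1773, 0.1422]
tool_rot: [-1.943, -2.462, 0.007]
contact_force: [0.0, 0.1, -3.1]
opening: 0.0648
t: 22.83
tool_pos: [0.5158, -0.2898, 0.1401]
tool_rot: [-1.942, -2.458, 0.006]
contact_force: [-0.6, 0.6, -2.2]
opening: 0.0647
t 22.83 shift cm [-2.42 -0.13  7.  ] turn [-0.009 -0.005 -0.002] q6 -0.87 open 0.0647
```

```bash
python3 -m jog '[[-1,-0.1,0,0,0,0,150],[-2,-0.1,1,-0.005,0,0,150],[-2.4,-0.1,3,-0.01,-0.005,0,150],[-2.4,-0.1,5,-0.01,-0.005,0,150],[-2.4,-0.1,7,-0.01,-0.005,0,150],[-2.4,-0.1,8.5,-0.01,-0.005,0,150],[-2.4,-0.1,8.5,-0.01,-0.005,0,150],[-2.4,-0.1,8.5,-0.01,-0.005,0,150]]' 60; python3 - <<'E'
from h import *
go(.5194,-.3135,.027,1.806-np.pi/2)
im=get_image("top");hs=cv2.cvtColor(im,cv2.COLOR_RGB2HSV)
cv2.imwrite("pics/c2.png",cv2.resize(get_image("scene")[170:300,270:430,::-1],None,fx=4,fy=4,interpolation=cv2.INTER_CUBIC))
E
```

```text
t: 23.5
tool_pos: [0.5187, -0.3124, 0.0533]
tool_rot: [-1.945, -2.464, -0.001]
contact_force: [-0.1, 0.0, -1.7]
opening: 0.0644
t 23.5 shift cm [-0.13  0.04  2.63] turn [-0.001 -0.002 -0.001] q6 -0.9 open 0.0644
```

View pics/c2.png

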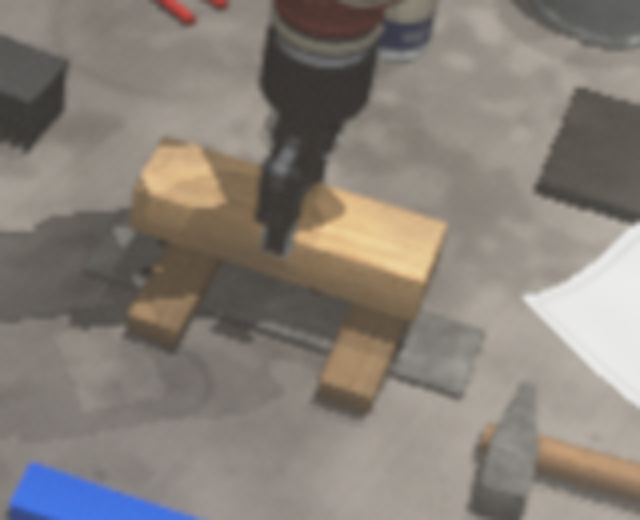

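The timber is held level, a little above the strips and along the bar. I'll lower it with the force watched.

```bash
python3 -m jog '[[-0.1,0,1,0,0,0,150],[-0.1,0,2,0,0,0,150],[-0.1,0,2.4,0,0,0,150],[-0.1,0,2.4,0,0,0,150],[-0.1,0,2.4,0,0,0,150]]' 60; python3 -m jog '[[0,0,0.15,0,0,0,150],[0,0,0.3,0,0,0,150],[0,0,0.3,0,0,0,150]]' 60;  python3 -m jog '[[0,0,0.1,0,0,0,150],[0,0,0.2,0,0,0,150],[0,0,0.2,0,0,0,150]]' 60
```

```text
t: 24.02
tool_pos: [0.5202, -0.3143, 0.0313]
tool_rot: [1.946, 2.464, 0.001]
contact_force: [-0.4, 0.2, -2.9]
opening: 0.0642
t: 24.27
tool_pos: [0.5201, -0.3143, 0.0282]
tool_rot: [1.946, 2.464, 0.001]
contact_force: [0.4, 0.4, -2.3]
opening: 0.0644
t: 24.52
tool_pos: [0.52, -0.3142, 0.026]
tool_rot: [1.946, 2.465, 0.001]
contact_force: [0.9, 0.2, -1.2]
opening: 0.0643
```

```bash
python3 -m jog '[[0,0,0.1,0,0,0,150],[0,0,0.2,0,0,0,150],[0,0,0.2,0,0,0,150],[0,0,0.2,0,0,0,150]]' 60; python3 -m jog '[[0,0,0.1,0,0,0,150],[0,0,0.15,0,0,0,150],[0,0,0.15,0,0,0,150]]' 60
```

```text
t: 24.85
tool_pos: [0.5202, -0.3143, 0.0245]
tool_rot: [1.946, 2.465, 0.001]
contact_force: [-1.5, 1.6, 2.3]
opening: 0.0649
t: 25.1
tool_pos: [0.5203, -0.3144, 0.0245]
tool_rot: [1.946, 2.465, 0.0]
contact_force: [-3.5, 3.6, 7.3]
opening: 0.0645
```

Contact at z = 0.0245, as expected. Release and rise.

```bash
python3 -m jog '[[0,0,-0.1,0,0,0,60],[0,0,-0.1,0,0,0,0],[0,0,-0.1,0,0,0,0],[0,0,-0.1,0,0,0,0],[0,0,-0.1,0,0,0,0]]'; python3 -m jog '[[0,0,-2,0,0,0,0],[0,0,-5,0,0,0,0],[0,0,-8,0,0,0,0],[0,0,-11,0,0,0,0],[0,0,-14,0,0,0,0],[0,0,-14,0,0,0,0]]'; python3 - <<'E'
from h import *
go(.557,-.0045,.14,1.6985-np.pi/2)
E
```

```text
t: 25.52
tool_pos: [0.5204, -0.3145, 0.0255]
tool_rot: [1.946, 2.465, 0.0]
contact_force: [-0.5, 0.1, 0.7]
opening: 0.0854
t: 26.02
tool_pos: [0.5236, -0.317, 0.1738]
tool_rot: [1.938, 2.455, 0.001]
contact_force: [0.7, -0.1, 1.6]
opening: 0.0856
t 26.02 shift cm [29.66 10.46  3.16] turn [0.01  0.01  0.106] q6 -0.9 open 0.0856
```

```bash
python3 -m jog '[[4,1.4,0,0,0,0.05,0],[8,2.8,0,0,0,0.1,0],[12,4.2,0,0,0,0.1,0],[16,5.6,1,0,0,0.1,0],[20,7,2,0,0,0.1,0],[24,8.4,3,0,0,0.106,0],[28,9.8,3.2,0,0,0.106,0],[29.7,10.5,3.2,0,0,0.106,0]]'; python3 -m jog '[[0.2,0,0,0,0,0,0],[0.2,0,0,0,0,0,0],[0.2,0,0,0,0,0,0]]'; python3 - <<'E'
from h import *
go(.557,-.0045,.07,1.6985-np.pi/2)
im=get_image("top");hs=cv2.cvtColor(im,cv2.COLOR_RGB2HSV)
for m in cv2.findContours(cv2.inRange(hs,(8,80,30),(25,255,255)),0,cv2.CHAIN_APPROX_NONE)[0]:
    if 200<cv2.contourArea(m)<4000: print((m.reshape(-1,2).mean(0)/.64).round(),[np.round(x,4) for x in rect("top",m,.07)])
cv2.imwrite("pics/d1.png",cv2.resize(im[140:240,270:390,::-1],None,fx=6,fy=6,interpolation=cv2.INTER_CUBIC))
E
```

```text
t: 26.68
tool_pos: [0.5561, -0.0005, 0.1377]
tool_rot: [2.065, 2.353, 0.001]
contact_force: [1.3, -0.4, 0.4]
opening: 0.0856
t: 26.93
tool_pos: [0.5556, 0.0011, 0.1373]
tool_rot: [2.064, 2.353, -0.0]
contact_force: [-0.0, -0.5, -0.2]
opening: 0.0855
t 26.93 shift cm [-0.52  0.02  6.74] turn [0.007 0.009 0.003] q6 -0.26 open 0.0855
[699. 282.] [array([ 0.5188, -0.614 ], dtype=float32), np.float32(0.2078), np.float32(0.0189), np.float32(1.873)]
[541. 290.] [array([ 0.5128, -0.309 ], dtype=float32), np.float32(0.2184), np.float32(0.1598), np.float32(1.8034)]
[759. 151.] [array([ 0.7909, -0.7699], dtype=float32), np.float32(0.2079), np.float32(0.087), np.float32(0.8178)]
```

View pics/d1.png

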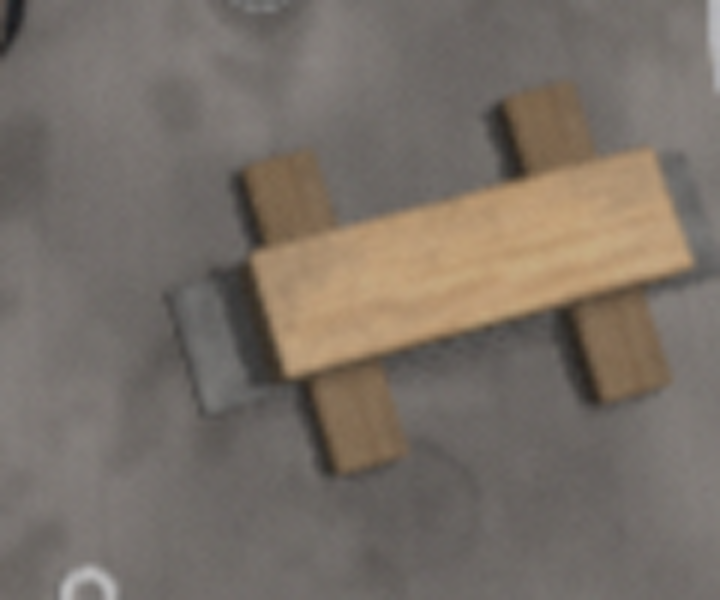

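The timber lies along the bar on both strips; its top corners in the crop are at about (250,252), (657,150), (692,265) and (290,380). I'll measure it and go down over the sink.

```bash
python3 - <<'E'
from h import *
p=ray("top",np.array([[250,252],[657,150],[692,265],[290,380]])/6+[270,140],.07)[:,:2]
print(p.round(3).tolist(),p.mean(0),[np.linalg.norm(p[i]-p[i-1]).round(3) for i in range(4)],np.arctan2(*((p[0]+p[3]-p[1]-p[2])[::-1])))
E
python3 -m jog '[[-0.5,0,1.5,0,0,0,0],[-0.5,0,3,0,0,0,0],[-0.5,0,4.5,0,0,0,0],[-0.5,0,6,0,0,0,0],[-0.5,0,6.7,0,0,0,0],[-0.5,0,6.7,0,0,0,0],[-0.5,0,6.7,0,0,0,0]]'; python3 - <<'E'
from h import *
go(.557,-.0045,.03,1.6985-np.pi/2)
cv2.imwrite("pics/d2.png",cv2.resize(get_image("scene")[130:220,210:320,::-1],None,fx=7,fy=6,interpolation=cv2.INTER_CUBIC))
E
```

```text
[[0.525, -0.201], [0.571, -0.411], [0.511, -0.423], [0.459, -0.217]] [ 0.51666218 -0.31333522] [np.float64(0.068), np.float64(0.215), np.float64(0.061), np.float64(0.212)] 1.8046070428779373
t: 27.57
tool_pos: [0.557, -0.0059, 0.0707]
tool_rot: [2.067, 2.35, -0.0]
contact_force: [-0.0, -0.2, 1.1]
opening: 0.0852
t 27.57 shift cm [ 0.18 -0.02  4.07] turn [0.008 0.009 0.   ] q6 -0.27 open 0.0852
```

View pics/d2.png

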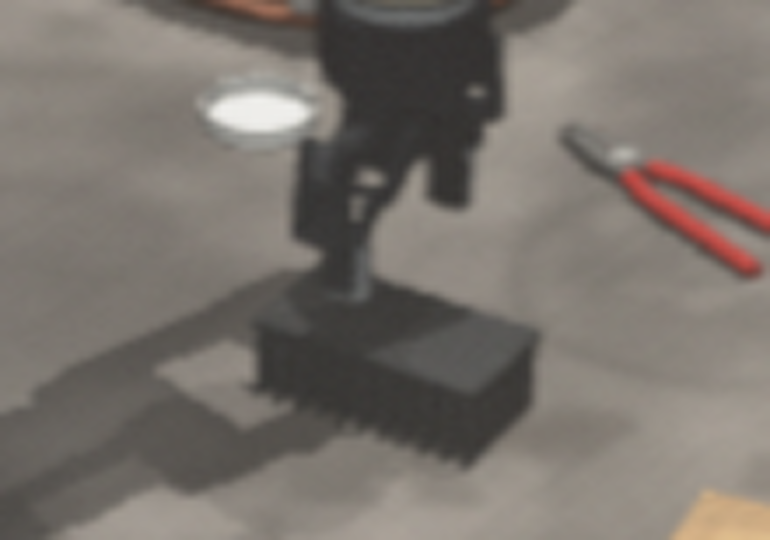

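```bash
python3 - <<'E'
from h import *
f=lambda a:np.array(a)/[7,6]+[210,130]
p=ray("scene",f([[258,330],[475,392],[538,332],[321,270]]),.056)[:,:2]
print(p.round(3).tolist(),p.mean(0),np.linalg.norm(p[0]-p[1]),np.linalg.norm(p[1]-p[2]),np.arctan2(*(p[0]-p[1])[::-1]))
for z in(.08,.09,.1):print(z,ray("scene",f([[345,300],[450,205]]),z)[:,:2].round(3).tolist())
E
```

```text
[[0.512, 0.04], [0.535, -0.069], [0.594, -0.061], [0.572, 0.051]] [ 0.55296809 -0.00988529] 0.1111718255422546 0.059784768196609425 1.7791614329587953
0.08 [[0.534, 0.006], [0.633, 0.022]]
0.09 [[0.524, -0.001], [0.622, 0.014]]
0.1 [[0.514, -0.009], [0.611, 0.006]]
```

```bash
python3 -m jog '[[0,-0.1,1.2,0,0,0,0],[0,-0.1,2.4,0,0,0,0],[0,-0.1,3,0,0,0,0],[0,-0.1,3,0,0,0,0]]' 70; python3 -m jog '[[0,0,0.8,0,0,0,0],[0,0,1.6,0,0,0,0],[0,0,2.4,0,0,0,0],[0,0,3.2,0,0,0,0],[0,0,3.6,0,0,0,0],[0,0,3.6,0,0,0,0]]' 70; python3 -m jog '[[0,0,0,0,0,0,150],[0,0,0,0,0,0,150],[0,0,0,0,0,0,150],[0,0,0,0,0,0,150],[0,0,0,0,0,0,150],[0,0,0,0,0,0,150]]' 70
```

```text
t: 27.95
tool_pos: [0.555, -0.0059, 0.0389]
tool_rot: [2.069, 2.352, -0.003]
contact_force: [-0.4, -1.1, 0.2]
opening: 0.085
t: 28.45
tool_pos: [0.5541, -0.006, 0.0012]
tool_rot: [2.07, 2.354, -0.005]
contact_force: [-0.7, -0.6, -0.5]
opening: 0.0853
t: 28.95
tool_pos: [0.5556, -0.0061, 0.0026]
tool_rot: [2.068, 2.352, -0.002]
contact_force: [2.6, -0.0, 5.1]
opening: 0.0623
```

```bash
python3 -m jog '[[0,0,-2,0,0,0,150],[0,0,-5,0,0,0,150],[0,0,-8,0,0,0,150],[0,0,-11,0,0,0,150],[0,0,-14,0,0,0,150],[0,0,-16,0,0,0,150],[0,0,-16,0,0,0,150]]' 70; python3 - <<'E'
from h import *
go(.5185,-.314,.15,1.805)
E
```

```text
t: 29.53
tool_pos: [0.5561, -0.0052, 0.1663]
tool_rot: [2.065, 2.349, 0.002]
contact_force: [0.7, 0.2, -3.2]
opening: 0.0629
t 29.53 shift cm [-30.13  -7.7    1.84] turn [0.016 0.    1.465] q6 -0.27 open 0.0629
```

```bash
python3 -m jog '[[-2,-0.5,0,0,0,0.1,150],[-4,-1,0,0,0,0.2,150],[-6,-1.5,0,0,0,0.3,150],[-8,-2,0,0,0,0.4,150],[-10,-2.5,0,0,0,0.5,150],[-12,-3,0,0,0,0.6,150],[-14,-3.5,0,0,0,0.7,150],[-16,-4,0,0,0,0.8,150]]' 70; python3 - <<'E'
from h import *
go(.5185,-.314,.15,1.805)
E
```

```text
t: 30.2
tool_pos: [0.5342, -0.1689, 0.1628]
tool_rot: [2.827, 1.355, 0.003]
contact_force: [0.5, 0.5, -4.0]
opening: 0.0629
t 30.2 shift cm [-12.29   7.85   1.34] turn [ 0.007 -0.001  0.66 ] q6 0.24 open 0.0629
```

```bash
python3 -m jog '[[-2,1.3,0,0,0,0.1,150],[-4,2.6,0,0,0,0.2,150],[-6,3.9,0,0,0,0.3,150],[-8,5.2,0,0,0,0.4,150],[-10,6.5,0,0,0,0.5,150],[-12,7.8,0.5,0,0,0.6,150],[-12.3,7.9,1,0,0,0.66,150],[-12.3,7.9,1.3,0.007,0,0.66,150]]' 70; python3 -m jog '[[0,0,0,0,0,0,150],[0,0,0,0,0,0,150]]' 70; python3 - <<'E'
from h import *
go(.5185,-.314,.085,1.805)
E
```

```text
t: 30.87
tool_pos: [0.5159, -0.3141, 0.1453]
tool_rot: [-3.114, -0.361, 0.008]
contact_force: [-1.6, -0.1, -5.6]
opening: 0.0633
t: 31.03
tool_pos: [0.514, -0.3122, 0.1415]
tool_rot: [-3.109, -0.363, 0.016]
contact_force: [-0.8, -0.5, -5.2]
opening: 0.0627
t 31.03 shift cm [0.45 0.35 5.64] turn [-0.012  0.009 -0.002] q6 0.67 open 0.0627
```

```bash
python3 -m jog '[[0.4,0.3,1.5,-0.01,0.005,0,150],[0.4,0.3,3,-0.01,0.009,0,150],[0.4,0.3,4.5,-0.01,0.009,0,150],[0.4,0.3,5.2,-0.01,0.009,0,150],[0.4,0.3,5.2,-0.01,0.009,0,150],[0.4,0.3,5.2,-0.01,0.009,0,150]]' 70; python3 - <<'E'
from h import *
go(.5185,-.314,.073,1.805)
cv2.imwrite("pics/e1.png",cv2.resize(get_image("scene")[160:300,270:430,::-1],None,fx=4,fy=4,interpolation=cv2.INTER_CUBIC))
E
```

```text
t: 31.53
tool_pos: [0.5179, -0.313, 0.089]
tool_rot: [-3.117, -0.366, 0.001]
contact_force: [0.3, -0.4, -5.0]
opening: 0.0624
t 31.53 shift cm [0.04 0.12 1.6 ] turn [-0.003  0.    -0.001] q6 0.67 open 0.0624
```

View pics/e1.png

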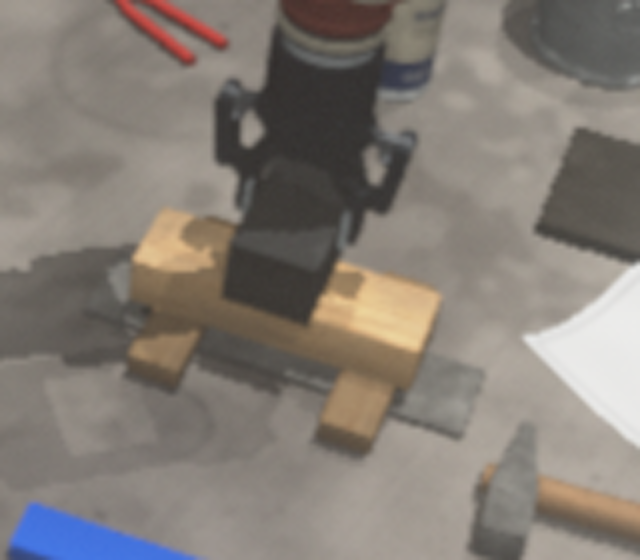

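The sink is crosswise over the middle of the timber. I'll lower it in small steps.

```bash
python3 -m jog '[[0,0.1,0.5,0,0,0,150],[0,0.1,1.0,0,0,0,150],[0,0.1,1.3,0,0,0,150],[0,0.1,1.3,0,0,0,150],[0,0.1,1.3,0,0,0,150]]' 70; python3 -m jog '[[0,0,0.15,0,0,0,150],[0,0,0.25,0,0,0,150],[0,0,0.25,0,0,0,150]]' 70;  python3 -m jog '[[0,0,0.1,0,0,0,150],[0,0,0.2,0,0,0,150],[0,0,0.2,0,0,0,150]]' 70
```

```text
t: 32.0
tool_pos: [0.5184, -0.3144, 0.0767]
tool_rot: [-3.118, -0.365, -0.0]
contact_force: [-0.2, -0.2, -4.4]
opening: 0.0626
t: 32.25
tool_pos: [0.5183, -0.3143, 0.074]
tool_rot: [-3.118, -0.365, 0.0]
contact_force: [0.7, 1.0, -5.1]
opening: 0.0625
t: 32.5
tool_pos: [0.5187, -0.3144, 0.0729]
tool_rot: [-3.118, -0.365, -0.001]
contact_force: [-0.0, 2.0, -1.3]
opening: 0.0625
```

```bash
python3 -m jog '[[0,0,0.1,0,0,0,150],[0,0,0.15,0,0,0,150],[0,0,0.15,0,0,0,150]]' 70; python3 -m jog '[[0,0,0,0,0,0,100],[0,0,0,0,0,0,50],[0,0,0,0,0,0,0],[0,0,0,0,0,0,0],[0,0,0,0,0,0,0],[0,0,0,0,0,0,0]]'; python3 -m jog '[[0,0,-1,0,0,0,0],[0,0,-3,0,0,0,0],[0,0,-6,0,0,0,0],[0,0,-9,0,0,0,0],[0,0,-12,0,0,0,0],[0,0,-14,0,0,0,0],[0,0,-14,0,0,0,0]]';  python3 -m jog '[[4,-4,0,0,0,0,0],[7,-7,0,0,0,0,0],[10,-10,0,0,0,0,0],[13,-13,0,0,0,0,0],[15,-16,0,0,0,0,0],[15,-20,0,0,0,0,0],[15,-24,0,0,0,0,0],[15,-24,0,0,0,0,0]]'; python3 - <<'E'
from h import *
cv2.imwrite("pics/f1.png",np.hstack([cv2.resize(get_image("scene")[160:300,270:410,::-1],(400,400),interpolation=cv2.INTER_CUBIC),cv2.resize(get_image("top")[120:240,270:390,::-1],(400,400),interpolation=cv2.INTER_CUBIC)]))
E
```

```text
t: 32.75
tool_pos: [0.519, -0.3146, 0.0727]
tool_rot: [-3.118, -0.365, -0.001]
contact_force: [-2.8, 3.3, 5.2]
opening: 0.0624
t: 33.25
tool_pos: [0.5192, -0.3148, 0.0729]
tool_rot: [-3.119, -0.365, -0.002]
contact_force: [0.0, -0.1, -0.4]
opening: 0.0854
t: 33.83
tool_pos: [0.5217, -0.3171, 0.2208]
tool_rot: [3.113, 0.365, 0.015]
contact_force: [0.2, -0.6, 1.1]
opening: 0.0853
t: 34.5
tool_pos: [0.6109, -0.0431, 0.2192]
tool_rot: [3.115, 0.374, 0.012]
contact_force: [0.4, -1.5, -0.5]
opening: 0.0852
```

I've reached the picture limit, so the last checks are numerical: the sink's dark mask, the timber and strips, and the jar and tin against the first picture.

```bash
python3 - <<'E'
from h import *
im=get_image("top");hs=cv2.cvtColor(cv2.GaussianBlur(im,(3,3),0),cv2.COLOR_RGB2HSV)
dk=cv2.inRange(hs,(0,0,0),(180,255,72));r=np.zeros_like(dk);r[150:220,310:380]=dk[150:220,310:380]
r=cv2.morphologyEx(r,cv2.MORPH_OPEN,np.ones((5,5)))
for c in cv2.findContours(r,0,cv2.CHAIN_APPROX_NONE)[0]:
    if cv2.contourArea(c)>150: print("dark",c.reshape(-1,2).mean(0).round(),[np.round(x,4) for x in rect("top",c,.126)])
wood=cv2.inRange(hs,(8,80,30),(25,255,255));wood[:,395:]=0;wood[:,:280]=0
for c in cv2.findContours(wood,0,cv2.CHAIN_APPROX_NONE)[0]:
    if cv2.contourArea(c)>60: print("wood",cv2.contourArea(c),cv2.boundingRect(c),[np.round(x,4) for x in rect("top",c,.07)])
a=cv2.cvtColor(cv2.imread("pics/top_raw.png"),cv2.COLOR_BGR2RGB)
for n,(x0,x1,y0,y1) in{"tin":(165,190,118,142),"jar":(300,330,112,144)}.items():
    for k,g in(("before",a),("after",im)):
        m=cv2.inRange(g[y0:y1,x0:x1],(150,150,150),(255,255,255));M=cv2.moments(m,True);print(n,k,M['m00'],round(M['m10']/max(M['m00'],1),2),round(M['m01']/max(M['m00'],1),2))
E
```

```text
dark [351. 183.] [array([ 0.5132, -0.3055], dtype=float32), np.float32(0.1286), np.float32(0.0956), np.float32(3.112)]
wood 946.5 (311, 166, 36, 52) [array([ 0.5003, -0.2493], dtype=float32), np.float32(0.1584), np.float32(0.0967), np.float32(0.3278)]
wood 458.0 (359, 155, 26, 51) [array([ 0.5286, -0.3881], dtype=float32), np.float32(0.1576), np.float32(0.0603), np.float32(0.091)]
tin before 203.0 12.61 11.97
tin after 216.0 12.75 11.78
jar before 183.0 17.89 10.8
jar after 199.0 18.05 10.89
```

The jar and tin haven't moved. The dark mask has merged with shadow, so I'll tighten it and use the scene view as well.

```bash
python3 - <<'E'
from h import *
for n,(y0,y1,x0,x1) in{"top":(150,220,310,385),"scene":(185,260,300,380)}.items():
    im=get_image(n);hs=cv2.cvtColor(im,cv2.COLOR_RGB2HSV)[y0:y1,x0:x1]
    for V in(50,56,62,68):
        m=cv2.morphologyEx(((hs[...,2]<V)).astype(np.uint8),cv2.MORPH_OPEN,np.ones((3,3)))
        for c in cv2.findContours(m,0,cv2.CHAIN_APPROX_NONE)[0]:
            if cv2.contourArea(c)>250:
                c=c+[x0,y0];print(n,V,cv2.contourArea(c),[np.round(x,4) for x in rect(n,c,.126)])
    if n=="top":
        for row in hs[5:65:3,22:62:2,2]: print(' '.join(f'{v:3d}' for v in row))
E
```

```text
top 68 454.0 [array([ 0.531 , -0.3043], dtype=float32), np.float32(0.087), np.float32(0.0758), np.float32(0.2736)]
123 118 119 112 115 111 110 111 112 111 114 113 118 118 124 123 125 116 115 117
119 117 117 114 118 114 112 109 109  97  67  68  74  67 117 125 127 123 113 116
116 117 118 109 103  83  78  69  66  64  66  63  64  66  84 126 129 128 117 112
111 115 102  43  64  68  69  69  67  66  69  64  62  67  65 113 127 133 123 115
 98  72  40  40  59  69  68  67  65  64  66  64  64  63  61  80 136 147 163 172
 74  75  54  33  41  68  67  65  67  64  61  62  63  63  62  66 159 182 185 188
 73  75  69  43  30  56  67  65  64  64  65  64  60  68  66  61 103 186 190 193
132 140 100  90  46  39  67  65  68  67  66  65  65  64  66  66  68 173 198 197
192 190 128  88  86  42  59  66  66  67  68  66  61  62  66  63  64 104 194 200
194 197 155  91  85  71  41  66  67  65  65  64  68  66  65  64  64  69 175 197
201 198 194 114  67  74  62  58  67  66  67  66  65  66  67  65  67  68 105 194
197 200 199 147 100  56  56  55  69  68  69  68  66  65  67  67  67  66  69 126
185 182 183 174 105  91  46  47  61  68  68  66  67  65  67  68  67  68  71  81
193 197 191 194 150 106  87  57  43  68  66  69  67  66  69  67  66  70  67  69
185 179 162 128  85  64  56  51  40  63  67  67  67  67  68  66  61  56  92 112
100  67  57  58  57  61  52  50  56  48  69  59  61  71  86  99  74  46  95 132
132 100  66  64  63  76  83  62  76  83  93  92 106 108 111 110  98  57  56 124
133 126 106 105 105 104 106 106 103 104  98  97 102 110 110 109 115  84  55  97
135 127 114 103 102  99  99 101  97  99  97  98 102 111 111 112 112 110 103 104
131 128 119  99  94  97  98 101 100 105 105 110 109 107 108 108 110 110 111 108
```

```bash
python3 - <<'E'
from h import *
y0,y1,x0,x1=150,220,310,385
v=cv2.cvtColor(get_image("top"),cv2.COLOR_RGB2HSV)[y0:y1,x0:x1,2]
m=cv2.morphologyEx(cv2.inRange(v,57,80),cv2.MORPH_CLOSE,np.ones((3,3)));m=cv2.morphologyEx(m,cv2.MORPH_OPEN,np.ones((9,9)))
c=max(cv2.findContours(m,0,cv2.CHAIN_APPROX_NONE)[0],key=cv2.contourArea)+[x0,y0]
C,l,s,a=rect("top",c,.126);print(C,l,s,a)
t=1.805;d=C-[.5185,-.3135];print("along timber",d@[np.cos(t),np.sin(t)],"across",d@[np.sin(t),-np.cos(t)],"angle err",a-(t-np.pi/2))
o=get_obs();print(o['t'],np.round(o['contact_force'],1))
E
```

```text
[ 0.51467407 -0.30720145] 0.12370735 0.07612445 0.20117599
along timber 0.00701447920938125 across -0.0022597864348512277 angle err -0.03302768
34.8 [-0.8  0.2  0.3]
```

```bash
python3 -c "
from station import *
print(finish_job())"
```

```text
the job is handed in; nothing more can be done
None
```

I built the stand in the required order and handed it in at about 35 s of robot time. No verdict came back, but my last checks put every part inside its limits.

| Part | Last measurement |
|---|---|
| Strips | Both lie across the bar about 3 mm or less from their places and within about 1° of square |
| Thick timber | About 2–3 mm from the bar's centre, along the bar within about 0.5° |
| Heat sink | Crosswise on the timber; measured 7 mm along it, 2 mm across and 2° off |
| Jar and tin | Their bright spots moved less than 0.3 pixel between the first and last top pictures |

- **Heat sink estimate:** the mask came out too wide (76 mm against 64 mm) because it took in one side face. The true offset along the timber is probably about 1 mm; either value is within the 15 mm limit. My first attempts at this mask were unusable because of shadow.
- **Tool height:** the fingertips sat about 20 mm farther back than the tool description implies. My first grasp therefore closed above the strip without touching it; I corrected the height after checking it in pictures.
- **Final picture:** I saved a last picture but could not view it, because I had reached the 16-picture limit. The final placing was checked by numbers only.

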